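# Shut and bolt the laundry supply box

## Task

Shut the supply box on the laundry counter: lower its open lid fully without slamming it, slide the barrel bolt all the way across over the closed lid, then turn the bolt's handle fully down into the notch at the end of its slot, and let go. Leave the other things on the counter and on the box where they stand.

Things in the scene. Friction and masses are not known exactly. Their poses are not given: they have to be found in the camera images.
- box: low white-painted steel supply box fixed to the counter, 300 (x) x 380 (y) x 90 mm high. Origin: centre of its underside, on the counter. Its x points away from its front, its y to its left seen from the front, z up. All 'box' coordinates here are in this frame, in mm. Right half (y -190 to 0): an open well under the lid. Left half: a flat closed deck at z 90 that carries the bolt. The box may be turned up to 0.3 rad about z.
- lid (a joint): angle of the flat steel lid, rad: 0 = shut, positive = open (front edge raised), starts 0.45 to 0.9; stiff hinge, the lid stays where it is left, about 0.5 to 3 N down on its front edge moves it. The lid is 260 mm from hinge to front edge, 182 mm wide (box y -185 to -3), 8 mm thick; shut, its upper face is at box z 98. A steel staple 20 mm wide and 37 mm high stands on its upper face at its left side (shut: box x -60 to -20, y -35 to -15); the bolt goes through it.
- lid_hinge (a point): point on the lid's hinge line (which runs along box y, at the far side): box (125, -94, 90), at the height of the lid's underside
- lid_edge (a point): middle of the lid's front (free) edge, on its upper face: 260 mm from the hinge line; moves with the lid. The lid can be pressed down here, on its upper face
- bolt (a joint): travel of the bolt, m: 0 = drawn fully back, 0.070 = fully across (its hard stop); grows as the bolt moves along box -y. Starts 0 to 0.020. Sliding takes about 4 to 6 N. The bolt is a steel rod of 16 mm diameter whose axis runs along box y at box x -40, z 112.
- bolt_tip (a point): centre of the bolt's free end; on its axis, at box y 30 mm minus the travel; fully across it lies over the lid, inside the staple
- handle (a joint): angle of the bolt's handle about the bolt's axis, rad: 0 = upright, positive = towards the front of the box (box -x), 1.57 = fully down, lying level in the notch; starts -0.25 to 0.08, stays where it is left; range -0.30 to 1.57. Turning takes about 2 N at the ball. A guide plate (box x -52 to -48, top at z 136) holds the handle up (at most about 0.12) everywhere except at the notch: a 20 mm gap, box y 55 to 75, met only with the bolt fully across.
- handle_ball (a point): centre of the black ball (24 mm diameter) at the end of the handle, 76 mm from the bolt's axis; the handle's stem is a 10 mm round rod standing square to the bolt, at box y 135 mm minus the bolt's travel. Handle fully down: ball at box x -116, z 112.
- detergent: bystander: white bottle, 76 mm diameter, 200 mm high, to the right of the box; origin at its foot
- softener: bystander: grey bottle, 60 mm diameter, 160 mm high, left of the box towards the back; origin at its foot
- mug: bystander: white mug, 80 mm diameter, 90 mm high, left of the box towards the front; origin at its foot
- token_tray: bystander: grey open tray 100 x 140 x 40 mm right of the box; origin at its underside
- stain_jar: bystander: clear jar, 60 mm diameter, 70 mm high, standing on the back of the box's deck behind the bolt; origin at its foot
- screwdriver: bystander: screwdriver lying on the counter to the left
- scrub_brush: bystander: brush lying on the counter to the right

How it is judged (in metres and radians):
On the way, in this order (a step that is already met when the one before it is completed fails the run):
1. the lid is shut, with the bolt still drawn back (value of joint lid below 0.03 rad and value of joint bolt below 0.05 m), for 0.1 s.
2. the bolt is fully across, over the shut lid (value of joint lid below 0.03 rad and value of joint bolt above 0.063 m), for 0.1 s.
At the end, for the whole second after the job is handed in: The lid is shut (within 0.03 rad), the bolt is across (travel over 63 of 70 mm), its handle is down in the notch (angle over 1.40 rad), all of them at rest, and nothing else has been disturbed (all of step 2 and value of joint handle above 1.4 rad and velocity of joint lid between -0.05 and 0.05 rad/s and velocity of joint bolt between -0.01 and 0.01 m/s and velocity of joint handle between -0.1 and 0.1 rad/s); the robot touches nothing.
It fails at once if the lid is slammed (swings shut faster than 3 rad/s) (velocity of joint lid below -3 rad/s).
It fails at once if any bystander (bottle, mug, tray, jar, screwdriver, brush) is moved more than 30 mm (distance of any of detergent, softener, mug, token_tray, stain_jar, screwdriver, scrub_brush from where it was at the start of the episode above 0.03 m).
It also fails if it takes over 58 s, if anything falls off the work surface, if the arm or the gripper's body presses on something with over 40 N, if the wrist force passes 120 N, or if a joint passes its speed limit or range.

## Robot

A 6-joint arm with a two-finger parallel gripper is mounted at the origin on the work surface. World frame = base frame: x ahead of the robot, y to its left, z up, the work surface at z = 0. Lengths are in m, angles in degrees, forces in N, time in s.
With the tool pointing down it reaches from about 0.425 to 0.95 m from the base axis. Payload 14.7 kg.
Tool frame: the origin (TCP) lies between the finger pads; the fingertips stand 8 mm ahead of it and the grasp point (between the pads) lies 11 mm behind it (ctrl.nose_length is the distance from the TCP to the fingertips, in m); z points along the fingers, x is the direction in which the jaws open and shut, and the axes are right-handed (so a half turn about z gives the same grasp; the last joint's range is limited). The gripper opens to 85 mm and grips with 20 to 120 N. Pads are 22 mm wide; open, the fingers measure 114 mm over their backs; the gripper's body (76 mm by 85 mm) begins 54 mm behind the grasp point. The pads swing forward as they close: fully open they stand 13 mm farther back than shut.
Start: joints at [-68.159, 27.513, 91.461, -0, 61.026, -2.67], TCP at [0.27, -0.591, 0.204] pointing down, gripper open.
Joint ranges: [-157.49, 157.49], [-46.99, 117.5], [13.45, 153.17], [-89.5, 269.5], [5.16, 153.95], [-167.48, 167.48]. Speed limits (degrees/s): [108.29, 108.29, 136.94, 172.46, 172.46, 172.46].

## Interface

Orientations are given as a 3x3 rotation matrix whose columns are the frame's x, y, z axes.
In Python, from workcell import readout, camera, camera_params, ctrl gives the robot as it stands.
- The arm moves only by the tool step_arm, never from a script. Its argument "plan" is a list of rows, each an object with "fingers": the gripper's target within -1 to 1 (shut at 1, half-way at 0, fully open at -1); "travel": the shift along the tool's x, y, z in mm, a list of three; "yaw": the turn about the tool's z in rad. A call has 1 to 8 rows; each row is the pose to reach, as a shift and turn from the pose commanded when the call began, along the tool's axes at that moment; what a row does not reach only later rows make up. A row lasts 1/10 s, in which the tool goes at most 50 mm and 8.59 degrees, less where a joint would pass 70% of its speed; a pose out of reach is approached as far as the arm can. A call with a gripper value outside its range is refused whole. The fingers move at their own pace and stop on an object; "grip_force" is the grip in N (left out, the last holds). Time passes only in rows, so rows that repeat a pose let the fingers close. It gives the time, the measured TCP pose, the force and the opening at its end, in the units of the state.
- readout.read_state(): the state, without advancing time (a new reading comes with each control period).
- camera(name): name is "scene" or "side" or "wrist"; returns the picture (420x560x3 uint8, blue, green, red); there is no depth.
- camera_params(name): a dict with "mtx" (3x3 intrinsics, pixels), "distortion" ([k1, k2, p1, p2, k3] as OpenCV has them; the pictures are not rectified), "pose" (4x4, takes a point from camera to world coordinates). Camera axes: x right, y up, looking along -z (the intrinsics and any distortion apply to the point x, -y, -z); pixel columns grow to the right and rows downward; lengths in m; the calibration is good to about 2 mm. A picture is of the moment at which its call begins: read the wrist's pose just before it. camera_params takes no time and is no camera call; for the wrist camera it gives the pose at the moment of the call.
- ctrl.job_done(): hands the job in, once; it reports no verdict.
The state is a dict: "t": time; "qpos": joint angles; "qvel": joint speeds; "tau": joint torques, N m; "eef_pos": TCP position; "eef_rot": TCP orientation; "force": force on the tool from outside, world axes, zero at the start; "ft_torque": the same for the moment, N m; "finger_gap": opening from 0.0 (shut) to 1.0 (fully open).
Only numpy, scipy, OpenCV 4.12 (cv2) and the standard library are available. Lean on these libraries where they do the work, as an engineer would, in place of code of your own. Each camera call takes 0.05 s, during which the arm holds its last target.

## Working session

There is one attempt and no reset: what is moved stays moved. The work goes in short steps, Python scripts to look and compute and a tool call to move; the robot and the scene stay as the last step left them, time stands still between calls to the robot, and variables do not carry over. Pictures are saved under pics/ and viewed, and the job is handed in when it is done.

Besides the shell and the picture viewer there is one more tool, called by a JSON object that holds its "name" and its "arguments", one argument or row to a line. step_arm: Moves the arm, as the interface text tells. Its arguments: {"type":"object","properties":{"plan":{"type":"array","items":{"type":"object","properties":{"fingers":{"type":"number"},"travel":{"type":"array","items":{"type":"number"}},"yaw":{"type":"number"}}}},"grip_force":{"type":"number"}},"required":["plan"]}

```bash
mkdir -p pics; ls
python3 - <<'E'
from workcell import readout,camera,camera_params,ctrl
import cv2
s=readout.read_state();print(s)
for n in ("scene","side","wrist"):
    p=camera_params(n);print(n,p)
    cv2.imwrite(f"pics/{n}0.png",camera(n))
print(ctrl.nose_length)
E
```

```text
pics
{'t': 0.0, 'qpos': array([-6.81579267e+01,  2.75487290e+01,  9.14947428e+01,  1.04640931e-03,
        6.10256665e+01, -2.67009142e+00]), 'qvel': array([ 0.00153667, -0.07754977, -0.07689585, -0.04484948,  0.00993401,
        0.01114336]), 'tau': array([-6.81084552e-03, -9.50662279e+01, -4.30181944e+01, -4.71072890e-04,
        1.21980850e-02, -6.23653960e-06]), 'eef_pos': array([ 0.26953203, -0.59098779,  0.20367871]), 'eef_rot': array([[ 4.14878111e-01, -9.09876895e-01, -4.34118653e-04],
       [-9.09876202e-01, -4.14878332e-01,  1.12601113e-03],
       [-1.20463793e-03, -7.21631372e-05, -9.99999272e-01]]), 'force': array([0.01359455, 0.34210966, 0.0439989 ]), 'ft_torque': array([0.03768528, 0.00146338, 0.01317182]), 'finger_gap': 1.0017998342236245}
scene {'mtx': array([[475.13481776,   0.        , 288.69102572],
       [  0.        , 475.13481776, 210.01418403],
       [  0.        ,   0.        ,   1.        ]]), 'distortion': array([-0.10295939,  0.        ,  0.        ,  0.        ,  0.        ]), 'pose': array([[ 0.83836262, -0.39350927,  0.37722483,  1.07718995],
       
[... 499 characters left out ...]
4],
       [-0.62392286, -0.43641352,  0.64827734,  0.68659055],
       [-0.00990942,  0.83389588,  0.55183283,  0.70313168],
       [ 0.        ,  0.        ,  0.        ,  1.        ]])}
wrist {'mtx': array([[315.98448456,   0.        , 278.36165128],
       [  0.        , 315.98448456, 204.33627674],
       [  0.        ,   0.        ,   1.        ]]), 'distortion': array([0.01097372, 0.        , 0.        , 0.        , 0.        ]), 'pose': array([[ 0.41572912,  0.86850096,  0.2699544 ,  0.3380194 ],
       [-0.90948591,  0.39769899,  0.12112348, -0.56018406],
       [-0.00216473, -0.29587428,  0.95522444,  0.37362657],
       [ 0.        ,  0.        ,  0.        ,  1.        ]])}
0.008
```

View pics/scene0.png

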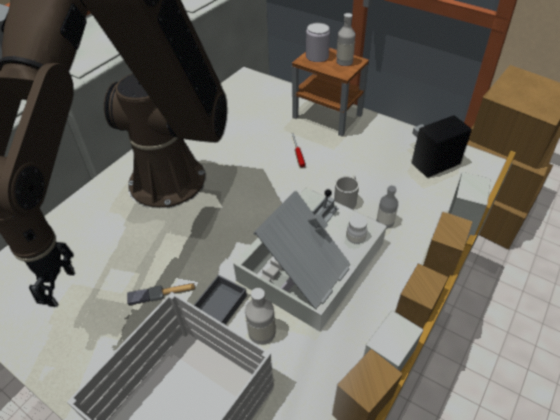

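View pics/side0.png

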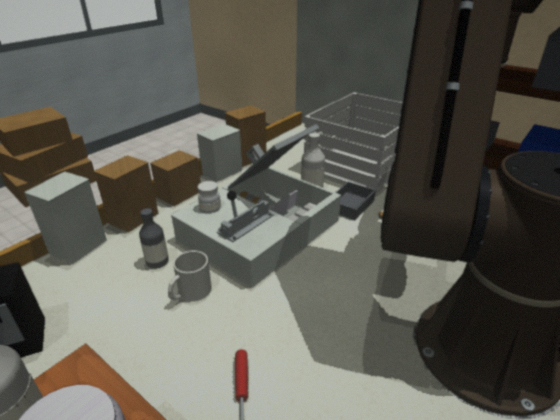

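View pics/wrist0.png

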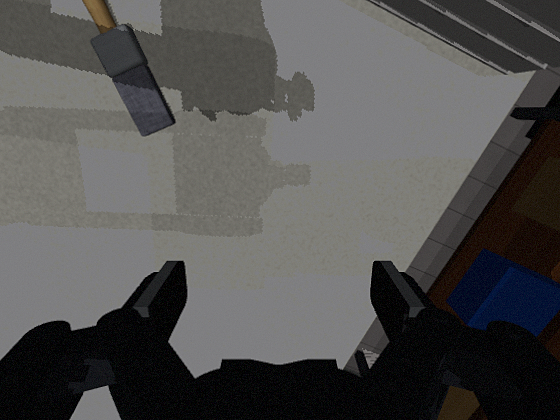

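The scene camera shows the box around (310,250) with the lid open. The side camera shows it around (260,220), with the handle ball at (232,196). The wrist camera doesn't see the box. I'll enlarge both crops.

Run:
```python
import cv2
a=cv2.imread("pics/scene0.png")[170:350,220:420];cv2.imwrite("pics/sc0c.png",cv2.resize(a,None,fx=3.3,fy=3.3,interpolation=cv2.INTER_CUBIC))
a=cv2.imread("pics/side0.png")[110:290,160:390];cv2.imwrite("pics/si0c.png",cv2.resize(a,None,fx=3.3,fy=3.3,interpolation=cv2.INTER_CUBIC))
```

```text
(no output)
```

View pics/sc0c.png

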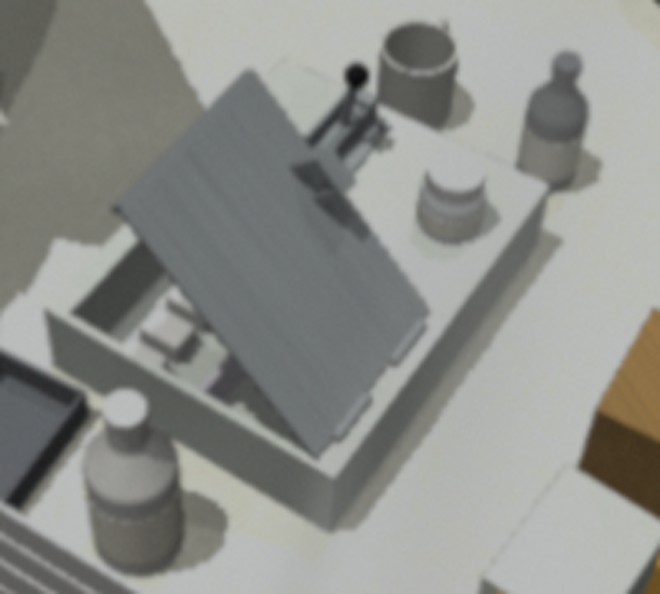

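View pics/si0c.png

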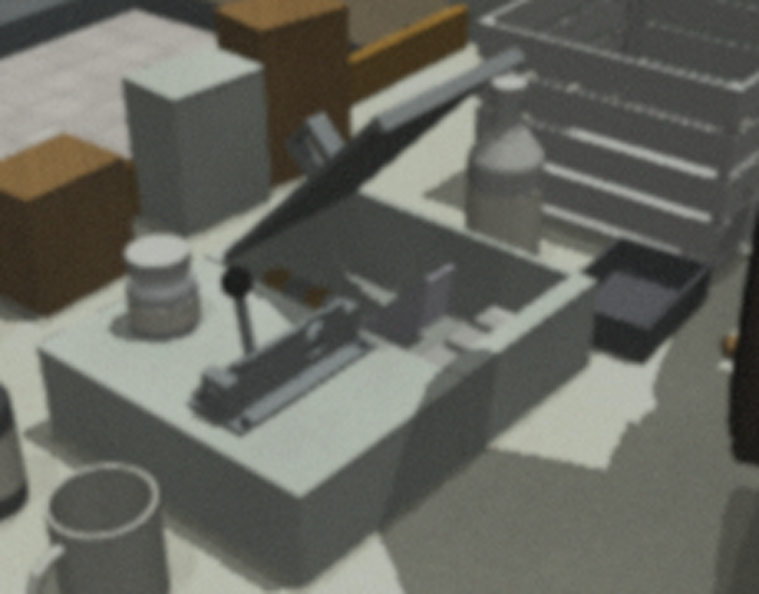

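```bash
cat > h.py <<'E'
import numpy as np, cv2
from scipy.optimize import least_squares
from workcell import camera_params
P={n:camera_params(n) for n in("scene","side")}
def proj(n,X,p=None):
    p=p or P[n]; T=np.linalg.inv(p["pose"]); X=np.atleast_2d(X)
    c=(X@T[:3,:3].T+T[:3,3])*[1,-1,-1]
    return cv2.projectPoints(c,np.zeros(3),np.zeros(3),p["mtx"],p["distortion"])[0][:,0]
def Rz(a): c,s=np.cos(a),np.sin(a); return np.array([[c,-s,0],[s,c,0],[0,0,1.]])
def b2w(q,Xmm): return np.atleast_2d(Xmm)/1000@Rz(q[2]).T+[q[0],q[1],0]
def lid(a,d,y,t=8): # d from hinge, t above underside
    return [125-d*np.cos(a)+t*np.sin(a)*1, y, 90+d*np.sin(a)+t*np.cos(a)]
def ball(b,h): return [-40-76*np.sin(h),135-b,112+76*np.cos(h)]
E
cat > fit.py <<'E'
from h import *
obs=[("side",lambda q:[-150,190,90],300,495),("side",lambda q:[-150,190,0],298,587),("side",lambda q:[150,190,90],40,348),("side",lambda q:[-150,-190,90],593,280),
("side",lambda q:lid(q[3],260,-3),378,122),("side",lambda q:lid(q[3],260,-185),520,52),("side",lambda q:ball(q[4],q[5]),237,281),
("scene",lambda q:[150,-190,90],335,473),("scene",lambda q:[150,-190,0],330,530),("scene",lambda q:[150,190,90],548,187),("scene",lambda q:[-150,-190,90],48,313),
("scene",lambda q:lid(q[3],260,-3),250,70),("scene",lambda q:lid(q[3],260,-185),117,207),("scene",lambda q:lid(q[3],0,-3),428,313),("scene",lambda q:lid(q[3],0,-185),318,457),
("scene",lambda q:ball(q[4],q[5]),357,75)]
off={"scene":(220,170),"side":(160,110)}
def res(q):
    r=[]
    for n,f,u,v in obs:
        o=np.array([(u+.5)/3.3-.5,(v+.5)/3.3-.5])+off[n]
        r.append(proj(n,b2w(q,f(q)))[0]-o)
    return np.array(r)
best=None
for yaw in(-.3,0,.3):
    s=least_squares(lambda q:res(q).ravel(),[.7,-.0,yaw,.6,10,0],loss="soft_l1",x_scale=[.1,.1,.1,.1,10,.1])
    if best is None or s.cost<best.cost:best=s
print(best.cost,best.x.round(4));print(res(best.x).round(1))
q=best.x
print("ball",b2w(q,ball(q[4],q[5])),"edge",b2w(q,lid(q[3],260,-94)))
E
python3 fit.py
```

```text
13.70774150895436 [ 0.6409 -0.0309 -0.0265  0.7704 12.6658 -0.1695]
[[-0.1  0.4]
 [ 2.1  0.9]
 [-2.2 -0.9]
 [ 0.7 -0.4]
 [-1.6  0.9]
 [-1.9  0.5]
 [-0.5  0.2]
 [-0.5  1.5]
 [-0.4  0.9]
 [ 0.1 -1.4]
 [-2.  -1.4]
 [ 0.3  1.1]
 [ 0.2  1.9]
 [ 0.3 -1.8]
 [-0.5  0.3]
 [-0.8  0.3]]
ball [[0.61699455 0.09207846 0.18691078]] edge [[ 0.582448   -0.12341713  0.27681173]]
```

```bash
cat >> h.py <<'E'
Q=[0.6409,-0.0309,-0.0265]
def plan(box_mm=None,world=None,yaw_world=None,q=Q):
    from workcell import readout
    s=readout.read_state(); R=s["eef_rot"]
    w=b2w(q,box_mm)[0] if world is None else np.array(world)
    d=R.T@(w-s["eef_pos"])*1000
    a=np.arctan2(R[1,0],R[0,0]); des=q[2]-np.pi/2
    print("t",s["t"],"tcp",s["eef_pos"].round(4),"target",w.round(4),"travel",d.round(1),"yaw",round(a-des,4),"F",s["force"].round(1),"gap",round(s["finger_gap"],3))
E
python3 -c "
from h import *
plan([-35,-110,350])"
```

```text
t 0.15 tcp [ 0.2695 -0.5911  0.2038] target [ 0.603  -0.1399  0.35  ] travel [-272.3 -490.6 -145.9] yaw 0.4543 F [ 0.8 -0.5  0.2] gap 1.002
```

{"name": "step_arm", "arguments": {
  "plan": [
    {"fingers": 1, "travel": [0, 0, -50], "yaw": 0},
    {"fingers": 1, "travel": [0, 0, -100], "yaw": 0},
    {"fingers": 1, "travel": [-10, -20, -146], "yaw": 0.1},
    {"fingers": 1, "travel": [-35, -65, -146], "yaw": 0.2},
    {"fingers": 1, "travel": [-59, -107, -146], "yaw": 0.3},
    {"fingers": 1, "travel": [-83, -150, -146], "yaw": 0.4},
    {"fingers": 1, "travel": [-107, -193, -146], "yaw": 0.454},
    {"fingers": 1, "travel": [-131, -236, -146], "yaw": 0.454}
  ],
  "grip_force": 30
}}

```text
t: 0.95
eef_pos: [0.4308, -0.3725, 0.3503]
eef_rot: [[-0.029, -1.0, 0.0], [-1.0, 0.029, 0.0], [-0.0, -0.0, -1.0]]
force: [1.4, -0.1, 0.4]
finger_gap: -0.006
```

```bash
python3 -c "
from h import *
plan([-35,-110,350])"
```

```text
t 0.95 tcp [ 0.4308 -0.3725  0.3503] target [ 0.603  -0.1399  0.35  ] travel [-237.4 -165.5    0.3] yaw -0.0022 F [ 1.4 -0.1  0.4] gap -0.006
```

{"name": "step_arm", "arguments": {
  "plan": [
    {"fingers": 1, "travel": [-40, -28, 0], "yaw": 0},
    {"fingers": 1, "travel": [-80, -56, 0], "yaw": 0},
    {"fingers": 1, "travel": [-120, -84, 0], "yaw": 0},
    {"fingers": 1, "travel": [-160, -112, 0], "yaw": 0},
    {"fingers": 1, "travel": [-200, -140, 0], "yaw": 0},
    {"fingers": 1, "travel": [-237, -165, 0], "yaw": 0},
    {"fingers": 1, "travel": [-237, -165, 0], "yaw": 0}
  ]
}}

```text
t: 1.65
eef_pos: [0.6036, -0.1372, 0.3497]
eef_rot: [[-0.022, -1.0, 0.0], [-1.0, 0.022, 0.001], [-0.001, -0.0, -1.0]]
force: [-0.8, -0.3, 1.0]
finger_gap: 0.0
```

```bash
python3 -c "
from h import *
plan([-35,-110,350])
from workcell import camera
for n in('wrist','side'):cv2.imwrite('pics/%s1.png'%n,camera(n))"
```

```text
t 1.65 tcp [ 0.6036 -0.1372  0.3497] target [ 0.603  -0.1399  0.35  ] travel [ 2.8  0.5 -0.3] yaw 0.0044 F [-0.8 -0.3  1. ] gap 0.0
```

View pics/wrist1.png

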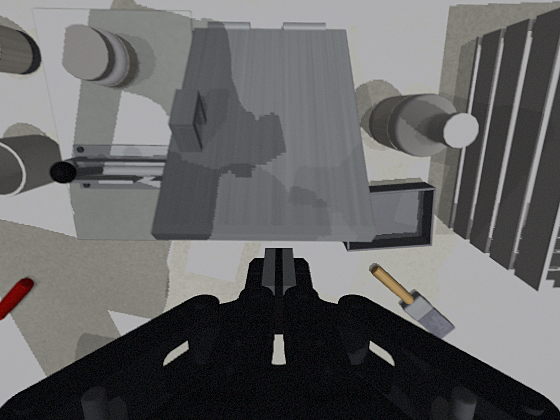

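View pics/side1.png

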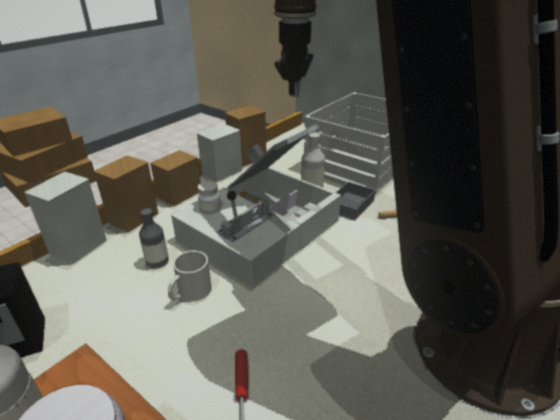

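```bash
python3 -c "
from h import *
p=camera_params('wrist'); q=[0.6409,-0.0309,-0.0265,.7704,12.67,-.1695]
for n,X,o in [('lidFL',lid(.7704,260,-3),(152,238)),('lidFR',lid(.7704,260,-185),(373,241)),('BL',lid(.7704,0,-3),(193,30)),('BR',lid(.7704,0,-185),(347,28)),('ball',ball(12.67,-.17),(63,172)),('boxBL',[150,190,90],(34,10)),('boxFL',[-150,190,90],(77,240))]:
  print(n,proj('wrist',b2w(q,X),p)[0].round(1),o)
"
```

```text
lidFL [146.8 226.2] (152, 238)
lidFR [368.3 227. ] (373, 241)
BL [188.2  24.4] (193, 30)
BR [341.2  25. ] (347, 28)
ball [ 58.7 169.7] (63, 172)
boxBL [24.1  5.3] (34, 10)
boxFL [ 73.3 239.4] (77, 240)
```

```bash
cp fit.py fit2.py
python3 - <<'E'
s=open('fit2.py').read()
s=s.replace('best=None','''pw=camera_params('wrist')
W=[(lambda q:lid(q[3],260,-3,0),152,239),(lambda q:lid(q[3],260,-185,0),373,241),(lambda q:lid(q[3],0,-3),193,30),(lambda q:lid(q[3],0,-185),347,28),(lambda q:ball(q[4],q[5]),63,172),(lambda q:[-150,190,90],77,240),(lambda q:[150,190,90],34,10)]
def resw(q): return np.array([proj('wrist',b2w(q,f(q)),pw)[0]-[u,v] for f,u,v in W])
best=None''').replace('res(q).ravel()','np.vstack([res(q),resw(q)*.7]).ravel()').replace("print(res(best.x).round(1))","print(res(best.x).round(1));print(resw(best.x).round(1))")
open('fit2.py','w').write(s)
E
python3 fit2.py
```

```text
40.411035548215764 [ 0.6376 -0.034  -0.0313  0.7793 12.3319 -0.1809]
[[ 1.3  0.3]
 [ 3.5  0.8]
 [-0.5 -1.2]
 [ 2.3 -0.2]
 [-0.4  0.1]
 [-0.5 -0.1]
 [ 0.8  0. ]
 [-2.6  1.8]
 [-2.4  1.2]
 [-1.1 -0.9]
 [-3.6 -1.5]
 [-0.8  1.1]
 [-1.3  1.8]
 [-1.3 -1.4]
 [-2.5  0.6]
 [-1.8  0.7]]
[[ 1.3 -6.6]
 [-3.3 -6.9]
 [-1.3 -2.6]
 [-2.8  0.8]
 [-1.2 -0.7]
 [-1.7  0.8]
 [-6.1 -2.5]]
ball [[0.61516279 0.08940194 0.18675929]] edge [[ 0.5803821  -0.1262839   0.27841616]]
```

{"name": "step_arm", "arguments": {
  "plan": [
    {"fingers": 1, "travel": [0, 0, 35], "yaw": 0},
    {"fingers": 1, "travel": [0, 0, 55], "yaw": 0},
    {"fingers": 1, "travel": [0, 0, 65], "yaw": 0},
    {"fingers": 1, "travel": [0, 0, 75], "yaw": 0},
    {"fingers": 1, "travel": [0, 0, 85], "yaw": 0},
    {"fingers": 1, "travel": [0, 0, 95], "yaw": 0},
    {"fingers": 1, "travel": [0, 0, 105], "yaw": 0},
    {"fingers": 1, "travel": [0, 0, 115], "yaw": 0}
  ]
}}

```text
t: 2.55
eef_pos: [0.6014, -0.1418, 0.2348]
eef_rot: [[-0.026, -1.0, 0.001], [-1.0, 0.026, -0.0], [0.0, -0.001, -1.0]]
force: [-0.6, 0.1, 1.4]
finger_gap: 0.001
```

{"name": "step_arm", "arguments": {
  "plan": [
    {"fingers": 1, "travel": [0, 0, 12], "yaw": 0},
    {"fingers": 1, "travel": [0, 0, 24], "yaw": 0},
    {"fingers": 1, "travel": [0, 0, 36], "yaw": 0},
    {"fingers": 1, "travel": [0, 0, 48], "yaw": 0},
    {"fingers": 1, "travel": [0, 0, 60], "yaw": 0},
    {"fingers": 1, "travel": [0, 0, 72], "yaw": 0}
  ]
}}

```text
t: 3.15
eef_pos: [0.6011, -0.1417, 0.1622]
eef_rot: [[-0.026, -1.0, -0.0], [-1.0, 0.026, 0.0], [-0.0, 0.0, -1.0]]
force: [0.1, 0.3, 1.5]
finger_gap: 0.005
```

```bash
python3 -c "
from h import *
plan([-35,-110,107])
from workcell import camera
for n in('wrist','side'):cv2.imwrite('pics/%s2.png'%n,camera(n))"
```

```text
t 3.15 tcp [ 0.6011 -0.1417  0.1622] target [ 0.603  -0.1399  0.107 ] travel [-1.8 -1.8 55.2] yaw 0.0003 F [0.1 0.3 1.5] gap 0.005
```

View pics/side2.png

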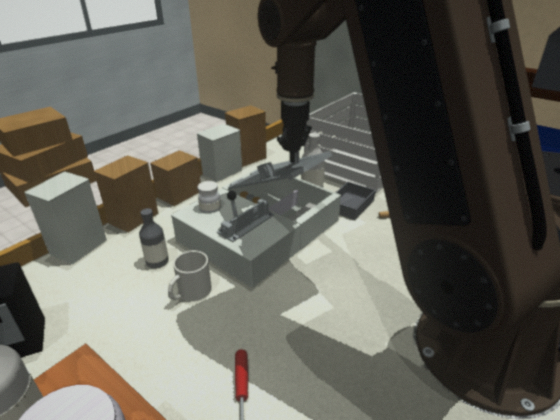

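The side view shows the lid following the fingertip down, with the tip on its face near (293,160). I'll continue down to about TCP z 0.107, a bit slower at the end.

{"name": "step_arm", "arguments": {
  "plan": [
    {"fingers": 1, "travel": [0, 0, 10], "yaw": 0},
    {"fingers": 1, "travel": [0, 0, 20], "yaw": 0},
    {"fingers": 1, "travel": [0, 0, 30], "yaw": 0},
    {"fingers": 1, "travel": [0, 0, 40], "yaw": 0},
    {"fingers": 1, "travel": [0, 0, 46], "yaw": 0},
    {"fingers": 1, "travel": [0, 0, 50], "yaw": 0},
    {"fingers": 1, "travel": [0, 0, 53], "yaw": 0}
  ]
}}

```text
t: 3.95
eef_pos: [0.6012, -0.1417, 0.11]
eef_rot: [[-0.026, -1.0, -0.0], [-1.0, 0.026, 0.0], [-0.0, 0.0, -1.0]]
force: [-0.5, 0.1, 0.9]
finger_gap: -0.002
```

{"name": "step_arm", "arguments": {
  "plan": [
    {"fingers": 1, "travel": [0, 0, 2], "yaw": 0},
    {"fingers": 1, "travel": [0, 0, 3], "yaw": 0}
  ]
}}

```text
t: 4.15
eef_pos: [0.6013, -0.1417, 0.1073]
eef_rot: [[-0.026, -1.0, 0.0], [-1.0, 0.026, -0.0], [0.0, -0.0, -1.0]]
force: [-0.7, 0.5, 0.4]
finger_gap: -0.004
```

{"name": "step_arm", "arguments": {
  "plan": [
    {"fingers": 1, "travel": [0, 0, 1], "yaw": 0},
    {"fingers": 1, "travel": [0, 0, 2], "yaw": 0},
    {"fingers": 1, "travel": [0, 0, 2], "yaw": 0}
  ]
}}

```text
t: 4.45
eef_pos: [0.6013, -0.1417, 0.1053]
eef_rot: [[-0.026, -1.0, 0.0], [-1.0, 0.026, -0.0], [0.0, -0.0, -1.0]]
force: [0.3, -0.3, -0.3]
finger_gap: 0.0
```

{"name": "step_arm", "arguments": {
  "plan": [
    {"fingers": 1, "travel": [0, 0, 1], "yaw": 0},
    {"fingers": 1, "travel": [0, 0, 1.5], "yaw": 0}
  ]
}}

```text
t: 4.65
eef_pos: [0.6012, -0.1417, 0.1038]
eef_rot: [[-0.026, -1.0, 0.0], [-1.0, 0.026, -0.0], [0.0, -0.0, -1.0]]
force: [-0.5, 0.2, 0.7]
finger_gap: 0.001
```

```bash
python3 -c "
from h import *
plan([-35,-110,107])
from workcell import camera
for n in('wrist','side'):
  im=camera(n);cv2.imwrite('pics/%s3.png'%n,im)
cv2.imwrite('pics/side3c.png',cv2.resize(im[110:290,160:390],None,fx=3.3,fy=3.3,interpolation=cv2.INTER_CUBIC))"
```

```text
t 4.65 tcp [ 0.6012 -0.1417  0.1038] target [ 0.603  -0.1399  0.107 ] travel [-1.8 -1.7 -3.2] yaw 0.0003 F [-0.5  0.2  0.7] gap 0.001
```

View pics/side3c.png

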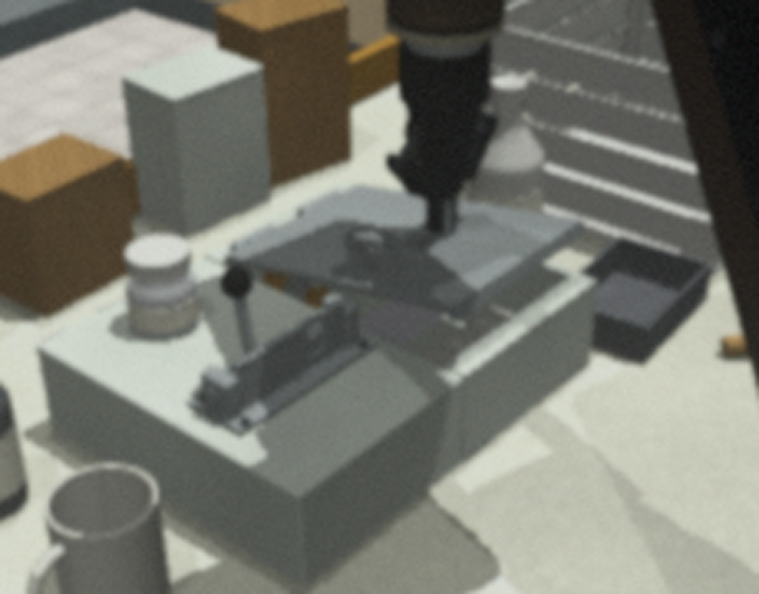

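View pics/wrist3.png

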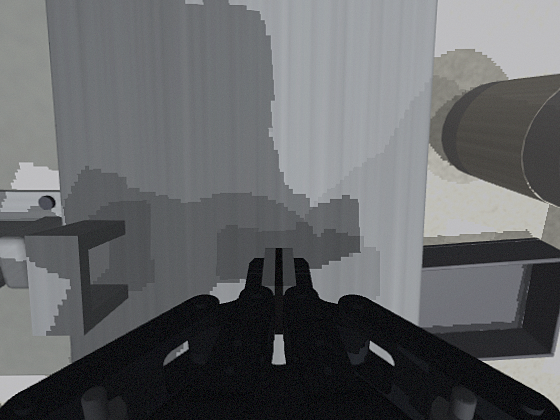

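```bash
python3 -c "
from h import *
p=camera_params('wrist')
for q in ([0.6409,-0.0309,-0.0265],[0.6376,-.034,-.0313]):
 for a in (0,.05,.1,.15,.2):
  f=lambda n,X,p=None: (((proj(n,b2w(q,X),p)[0]-[160,110])+.5)*3.3-.5).round(0)
  print(a,'FLtop',f('side',lid(a,260,-3)),'FLbot',f('side',lid(a,260,-3,0)),'FR',f('side',lid(a,260,-185)),'hingeL',f('side',lid(a,0,-3)), 'W',proj('wrist',b2w(q,[lid(a,180,-3),lid(a,180,-185),lid(a,0,-3)]),p).round(0).tolist())
"
```

```text
0 FLtop [452. 358.] FLbot [451. 367.] FR [578. 268.] hingeL [223. 255.] W [[101.0, 264.0], [397.0, 265.0], [32.0, -100.0]]
0.05 FLtop [451. 345.] FLbot [451. 353.] FR [579. 255.] hingeL [222. 255.] W [[93.0, 271.0], [402.0, 271.0], [32.0, -101.0]]
0.1 FLtop [450. 330.] FLbot [451. 339.] FR [578. 241.] hingeL [222. 254.] W [[84.0, 277.0], [408.0, 277.0], [32.0, -103.0]]
0.15 FLtop [448. 316.] FLbot [449. 325.] FR [577. 228.] hingeL [222. 254.] W [[73.0, 283.0], [415.0, 284.0], [32.0, -104.0]]
0.2 FLtop [446. 301.] FLbot [447. 310.] FR [576. 214.] hingeL [221. 254.] W [[62.0, 289.0], [423.0, 289.0], [32.0, -105.0]]
0 FLtop [457. 359.] FLbot [457. 367.] FR [584. 268.] hingeL [228. 254.] W [[107.0, 269.0], [400.0, 271.0], [43.0, -91.0]]
0.05 FLtop [456. 345.] FLbot [457. 353.] FR [584. 255.] hingeL [228. 254.] W [[99.0, 276.0], [406.0, 277.0], [43.0, -92.0]]
0.1 FLtop [455. 330.] FLbot [456. 339.] FR [584. 242.] hingeL [228. 254.] W [[90.0, 282.0], [413.0, 284.0], [42.0, -93.0]]
0.15 FLtop [454. 316.] FLbot [455. 325.] FR [583. 228.] hingeL [227. 254.] W [[80.0, 288.0], [420.0, 290.0], [42.0, -94.0]]
0.2 FLtop [451. 301.] FLbot [453. 310.] FR [582. 214.] hingeL [227. 254.] W [[69.0, 295.0], [428.0, 297.0], [42.0, -95.0]]
```

```bash
python3 -c "
import cv2
im=cv2.imread('pics/side3.png')[150:240,220:350];cv2.imwrite('pics/side3d.png',cv2.resize(im,None,fx=6,fy=6,interpolation=cv2.INTER_CUBIC))"
```

```text
(no output)
```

View pics/side3d.png

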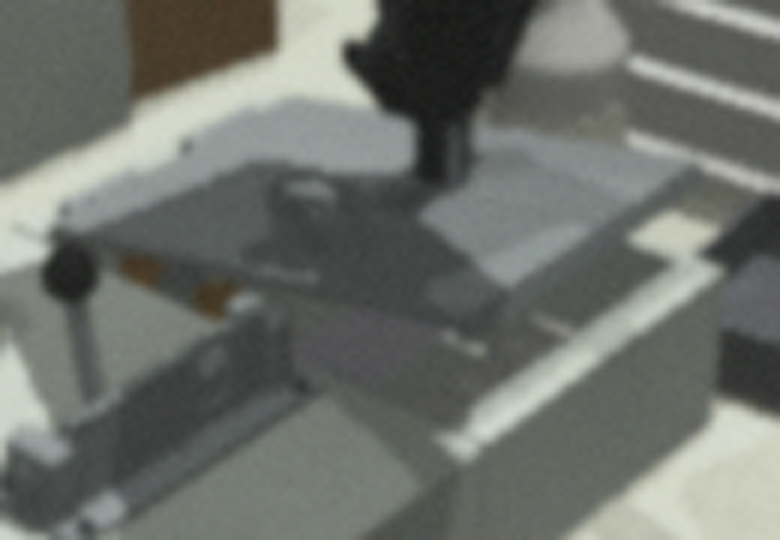

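```bash
python3 -c "
from h import *
p=camera_params('wrist')
for z in (.096,.104,.115,.125,.135): print(z,proj('side',[.6012,-.1417,z]).round(1),proj('scene',[.6012,-.1417,z]).round(1),proj('wrist',[.6012,-.1417,z],p).round(1))
"
```

```text
0.096 [[292.7 190.5]] [[279.9 261.6]] [[277.9 236. ]]
0.104 [[292.7 188.1]] [[279.9 259.9]] [[277.9 241.3]]
0.115 [[292.8 184.8]] [[279.8 257.6]] [[277.9 249.5]]
0.125 [[292.8 181.8]] [[279.7 255.5]] [[277.8 257.8]]
0.135 [[292.9 178.7]] [[279.6 253.3]] [[277.8 267.2]]
```

```bash
python3 -c "
from h import *
for z in (.33,.342,.35,.36,.37,.38): print(z,proj('side',[.6036,-.1372,z]).round(1))
im=cv2.imread('pics/side1.png')[50:120,250:350];cv2.imwrite('pics/side1d.png',cv2.resize(im,None,fx=7,fy=7,interpolation=cv2.INTER_CUBIC))
"
```

```text
0.33 [[292.  113.4]]
0.342 [[292.1 108.9]]
0.35 [[292.1 105.9]]
0.36 [[292.2 102.1]]
0.37 [[292.2  98.3]]
0.38 [[292.3  94.4]]
```

View pics/side1d.png

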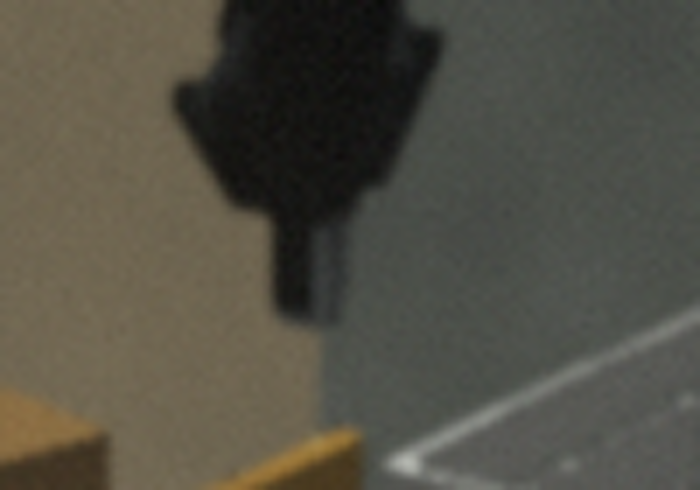

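```bash
python3 -c "
from h import *
from workcell import camera
p=camera_params('wrist')
for z in (.096,.104,.115,.125,.135): print(z,proj('wrist',[[.6122,-.1417,z],[.5902,-.1417,z]],p).round(1).tolist(),proj('scene',[.6012,-.1417,z]).round(1))
im=camera('scene');cv2.imwrite('pics/scene3.png',im);im=im[200:300,220:340];cv2.imwrite('pics/scene3d.png',cv2.resize(im,None,fx=6,fy=6,interpolation=cv2.INTER_CUBIC))
im=cv2.imread('pics/wrist3.png')[220:350,200:360];cv2.imwrite('pics/wrist3d.png',cv2.resize(im,None,fx=4.5,fy=4.5,interpolation=cv2.INTER_CUBIC)*2)
"
```

```text
0.096 [[277.5, 218.9], [278.4, 252.4]] [[279.9 261.6]]
0.104 [[277.4, 223.7], [278.4, 258.4]] [[279.9 259.9]]
0.115 [[277.3, 230.9], [278.4, 267.4]] [[279.8 257.6]]
0.125 [[277.3, 238.3], [278.3, 276.6]] [[279.7 255.5]]
0.135 [[277.2, 246.6], [278.3, 287.0]] [[279.6 253.3]]
```

View pics/scene3d.png

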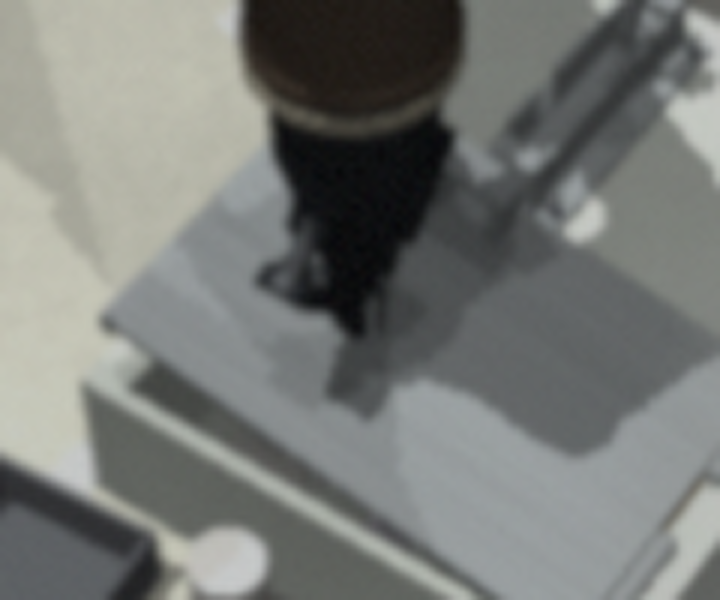

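View pics/wrist3d.png

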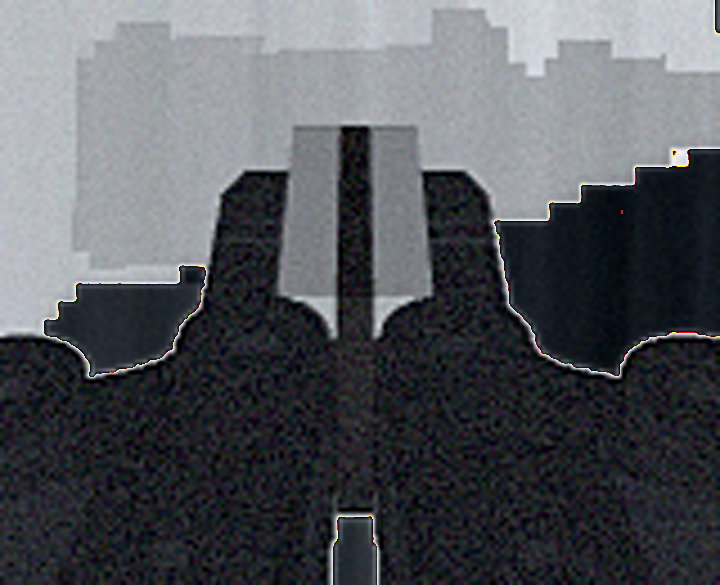

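All three views put the closed fingertips about 24 mm behind the reported TCP, not 8 mm ahead as the interface text says. That leaves the lid still at about 0.19 rad. From here I'll use the measured offset and press on gently until the force rises.

{"name": "step_arm", "arguments": {
  "plan": [
    {"fingers": 1, "travel": [0, 0, 6], "yaw": 0},
    {"fingers": 1, "travel": [0, 0, 12], "yaw": 0},
    {"fingers": 1, "travel": [0, 0, 17], "yaw": 0},
    {"fingers": 1, "travel": [0, 0, 21], "yaw": 0},
    {"fingers": 1, "travel": [0, 0, 24], "yaw": 0}
  ]
}}

```text
t: 5.3
eef_pos: [0.601, -0.1416, 0.0792]
eef_rot: [[-0.026, -1.0, -0.001], [-1.0, 0.026, 0.0], [-0.0, 0.001, -1.0]]
force: [-0.4, 0.3, -0.0]
finger_gap: 0.0
```

{"name": "step_arm", "arguments": {
  "plan": [
    {"fingers": 1, "travel": [0, 0, 2], "yaw": 0},
    {"fingers": 1, "travel": [0, 0, 3], "yaw": 0}
  ]
}}

```text
t: 5.5
eef_pos: [0.6012, -0.1417, 0.0766]
eef_rot: [[-0.026, -1.0, -0.0], [-1.0, 0.026, 0.0], [-0.0, 0.0, -1.0]]
force: [-0.7, 0.4, -0.4]
finger_gap: 0.004
```

{"name": "step_arm", "arguments": {
  "plan": [
    {"fingers": 1, "travel": [0, 0, 1], "yaw": 0},
    {"fingers": 1, "travel": [0, 0, 2], "yaw": 0}
  ]
}}

```text
t: 5.7
eef_pos: [0.6013, -0.1417, 0.0749]
eef_rot: [[-0.026, -1.0, 0.0], [-1.0, 0.026, -0.0], [0.0, -0.0, -1.0]]
force: [0.1, 0.2, 1.1]
finger_gap: 0.002
```

{"name": "step_arm", "arguments": {
  "plan": [
    {"fingers": 1, "travel": [0, 0, 1], "yaw": 0},
    {"fingers": 1, "travel": [0, 0, 1.5], "yaw": 0}
  ]
}}

```text
t: 5.9
eef_pos: [0.6013, -0.1417, 0.0733]
eef_rot: [[-0.026, -1.0, 0.0], [-1.0, 0.026, -0.0], [0.0, -0.0, -1.0]]
force: [-1.1, -0.2, -0.0]
finger_gap: 0.001
```

```bash
python3 -c "
from h import *
plan([-35,-110,107])
from workcell import camera
im=camera('side');cv2.imwrite('pics/side4.png',im)
cv2.imwrite('pics/side4c.png',cv2.resize(im[150:240,220:350],None,fx=6,fy=6,interpolation=cv2.INTER_CUBIC))"
```

```text
t 5.9 tcp [ 0.6013 -0.1417  0.0733] target [ 0.603  -0.1399  0.107 ] travel [ -1.8  -1.7 -33.7] yaw 0.0003 F [-1.1 -0.2 -0. ] gap 0.001
```

View pics/side4c.png

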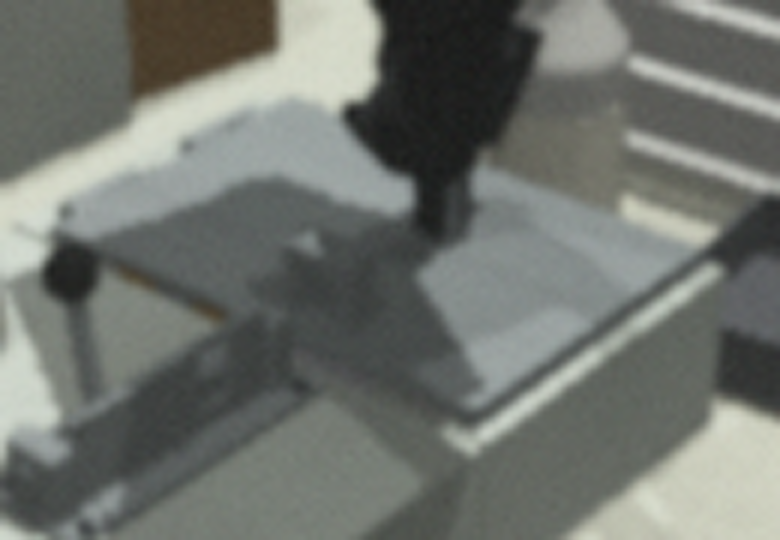

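{"name": "step_arm", "arguments": {
  "plan": [
    {"fingers": 1, "travel": [0, 0, 1], "yaw": 0},
    {"fingers": 1, "travel": [0, 0, 2], "yaw": 0},
    {"fingers": 1, "travel": [0, 0, 2], "yaw": 0}
  ]
}}

```text
t: 6.25
eef_pos: [0.6012, -0.1417, 0.0712]
eef_rot: [[-0.026, -1.0, -0.0], [-1.0, 0.026, 0.0], [-0.0, 0.0, -1.0]]
force: [0.7, 0.1, -0.1]
finger_gap: -0.002
```

{"name": "step_arm", "arguments": {
  "plan": [
    {"fingers": 1, "travel": [0, 0, 1], "yaw": 0},
    {"fingers": 1, "travel": [0, 0, 1.5], "yaw": 0},
    {"fingers": 1, "travel": [0, 0, 1.5], "yaw": 0}
  ]
}}

```text
t: 6.55
eef_pos: [0.6014, -0.1418, 0.0708]
eef_rot: [[-0.026, -1.0, 0.001], [-1.0, 0.026, -0.0], [0.0, -0.001, -1.0]]
force: [-5.5, 1.7, 18.4]
finger_gap: -0.002
```

{"name": "step_arm", "arguments": {
  "plan": [
    {"fingers": 1, "travel": [0, 0, 1], "yaw": 0},
    {"fingers": 1, "travel": [0, 0, 1], "yaw": 0}
  ]
}}

```text
t: 6.75
eef_pos: [0.6014, -0.1418, 0.0706]
eef_rot: [[-0.026, -1.0, 0.001], [-1.0, 0.026, -0.0], [0.0, -0.001, -1.0]]
force: [-9.0, 2.7, 31.5]
finger_gap: 0.001
```

{"name": "step_arm", "arguments": {
  "plan": [
    {"fingers": 1, "travel": [0, 0, -10], "yaw": 0},
    {"fingers": 0.5, "travel": [0, 0, -50], "yaw": 0},
    {"fingers": 0, "travel": [0, 0, -100], "yaw": 0},
    {"fingers": -0.5, "travel": [-10, 0, -150], "yaw": 0},
    {"fingers": -1, "travel": [-60, 0, -180], "yaw": 0},
    {"fingers": -1, "travel": [-110, 0, -200], "yaw": 0},
    {"fingers": -1, "travel": [-150, 0, -200], "yaw": 0},
    {"fingers": -1, "travel": [-150, 0, -200], "yaw": 0}
  ]
}}

```text
t: 7.55
eef_pos: [0.6055, 0.0133, 0.2703]
eef_rot: [[-0.023, -1.0, 0.002], [-1.0, 0.023, 0.001], [-0.001, -0.002, -1.0]]
force: [-0.2, -0.2, 0.2]
finger_gap: 1.001
```

```bash
python3 -c "
from h import *
plan(world=[.616,.09,.27])
from workcell import camera
for n in('wrist','side','scene'):
  im=camera(n);cv2.imwrite('pics/%s5.png'%n,im)
  print(n,camera_params('wrist')['pose'].round(4).tolist())
  if n=='side': im=im[140:260,200:360];cv2.imwrite('pics/side5c.png',cv2.resize(im,None,fx=4.5,fy=4.5,interpolation=cv2.INTER_CUBIC))
  if n=='scene': im=im[140:260,240:400];cv2.imwrite('pics/scene5c.png',cv2.resize(im,None,fx=4.5,fy=4.5,interpolation=cv2.INTER_CUBIC))
"
```

```text
t 7.55 tcp [0.6055 0.0133 0.2703] target [0.616 0.09  0.27 ] travel [-76.9  -8.7   0.4] yaw 0.0039 F [-0.2 -0.2  0.2] gap 1.001
wrist [[-0.0216, 0.9552, 0.2951, 0.6803], [-0.9998, -0.0202, -0.0079, 0.0091], [-0.0016, -0.2952, 0.9554, 0.4396], [0.0, 0.0, 0.0, 1.0]]
side [[-0.0227, 0.9549, 0.2959, 0.6803], [-0.9997, -0.0214, -0.0077, 0.0074], [-0.001, -0.296, 0.9552, 0.439], [0.0, 0.0, 0.0, 1.0]]
scene [[-0.0241, 0.9547, 0.2964, 0.6803], [-0.9997, -0.0228, -0.0079, 0.0061], [-0.0008, -0.2966, 0.955, 0.4386], [0.0, 0.0, 0.0, 1.0]]
```

View pics/wrist5.png

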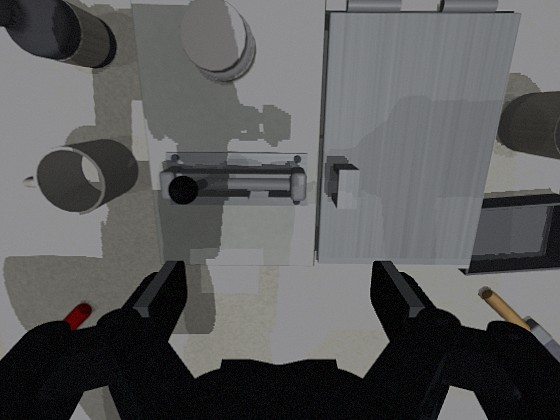

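View pics/side5c.png

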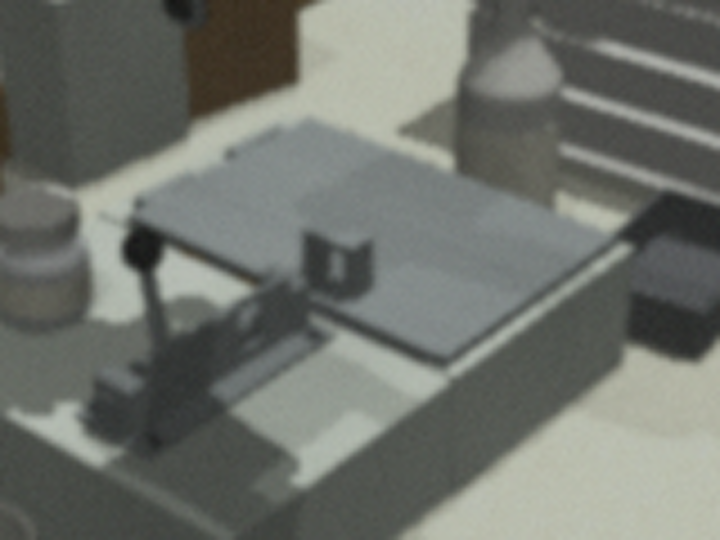

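View pics/scene5c.png

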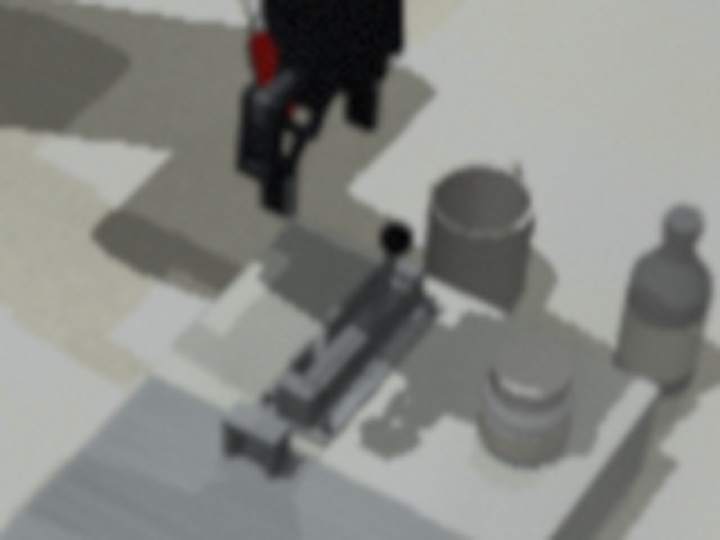

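```bash
cat > tri.py <<'E'
from h import *
def tri(obs):
    return least_squares(lambda X:np.concatenate([w*(proj(n,X,p)[0]-o) for n,p,o,w in obs]),[.62,.08,.18])
E
python3 -c "
from tri import *
Tw=dict(camera_params('wrist'));Tw['pose']=np.array([[-0.0216, 0.9552, 0.2951, 0.6803], [-0.9998, -0.0202, -0.0079, 0.0091], [-0.0016, -0.2952, 0.9554, 0.4396],[0,0,0,1]])
A=('wrist',Tw,(182,190),1);B=('side',None,(200+142.5/4.5-.4,140+246.5/4.5-.4),1);C=('scene',None,(240+396.5/4.5-.4,140+238.5/4.5-.4),1)
for o in ([A,B,C],[B,C],[A,B],[A,C]):
  s=tri(o);print(s.x.round(4),s.fun.round(1))
"
```

```text
[0.6168 0.0902 0.1882] [-0.2 -0.2  0.2 -0.1 -1.   0.2]
[0.618  0.0912 0.1881] [-0.4 -0.1 -0.5  0.1]
[0.6166 0.0902 0.1879] [-0.1 -0.1  0.3 -0. ]
[0.6176 0.0891 0.1912] [-0.1 -0.2 -0.9 -0.2]
```

```bash
python3 -c "
from h import *
plan(world=[.617,.09,.147])"
```

```text
t 7.7 tcp [0.605  0.0083 0.2687] target [0.617 0.09  0.147] travel [-82.   -9.9 121.7] yaw 0.0014 F [ 0.2  0.1 -0.5] gap 1.002
```

{"name": "step_arm", "arguments": {
  "plan": [
    {"fingers": -1, "travel": [-45, -5, 0], "yaw": 0},
    {"fingers": -1, "travel": [-82, -10, 0], "yaw": 0},
    {"fingers": -1, "travel": [-82, -10, 30], "yaw": 0},
    {"fingers": -1, "travel": [-82, -10, 60], "yaw": 0},
    {"fingers": -1, "travel": [-82, -10, 80], "yaw": 0},
    {"fingers": -1, "travel": [-82, -10, 80], "yaw": 0}
  ]
}}

```text
t: 8.3
eef_pos: [0.6155, 0.0883, 0.1856]
eef_rot: [[-0.028, -1.0, -0.005], [-1.0, 0.028, -0.001], [0.001, 0.005, -1.0]]
force: [0.1, 0.2, -0.4]
finger_gap: 1.002
```

```bash
python3 -c "
from h import *
plan(world=[.617,.09,.147])
from workcell import camera
for n in('wrist','side'):
  im=camera(n);cv2.imwrite('pics/%s6.png'%n,im)
  if n=='side': im=im[100:250,170:370];cv2.imwrite('pics/side6c.png',cv2.resize(im,None,fx=3.8,fy=3.8,interpolation=cv2.INTER_CUBIC))
"
```

```text
t 8.3 tcp [0.6155 0.0883 0.1856] target [0.617 0.09  0.147] travel [-1.8 -1.7 38.6] yaw -0.0013 F [ 0.1  0.2 -0.4] gap 1.002
```

View pics/wrist6.png

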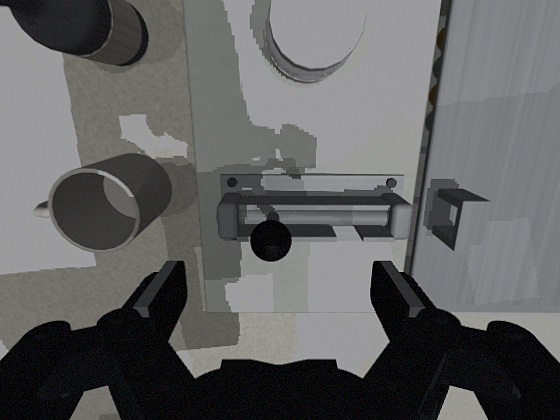

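View pics/side6c.png

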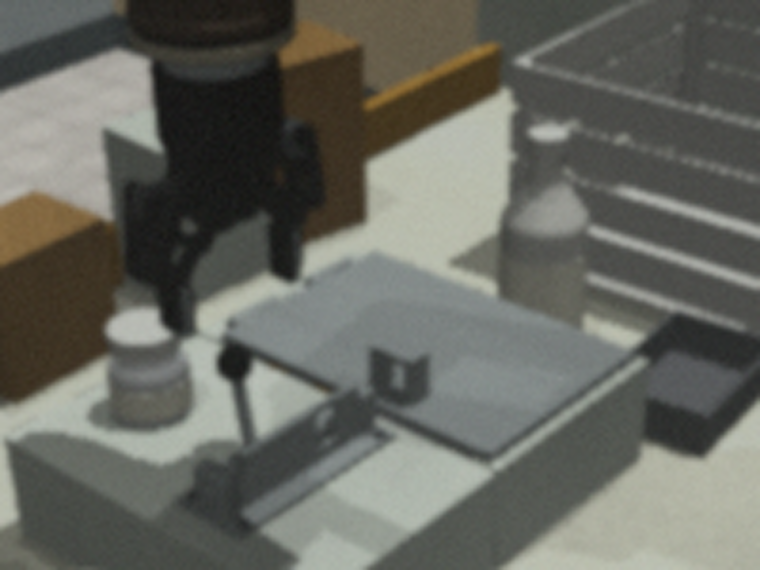

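{"name": "step_arm", "arguments": {
  "plan": [
    {"fingers": -1, "travel": [-3, -2, 15], "yaw": 0},
    {"fingers": -1, "travel": [-3, -2, 30], "yaw": 0},
    {"fingers": -1, "travel": [-3, -2, 38], "yaw": 0},
    {"fingers": -1, "travel": [-3, -2, 38], "yaw": 0}
  ]
}}

```text
t: 8.8
eef_pos: [0.619, 0.0927, 0.1501]
eef_rot: [[-0.026, -1.0, -0.001], [-1.0, 0.026, -0.0], [0.0, 0.001, -1.0]]
force: [0.6, 0.0, -0.6]
finger_gap: 0.999
```

```bash
python3 -c "
from h import *
plan(world=[.617,.09,.147])
from workcell import camera
for n in('wrist','side'):
  im=camera(n);cv2.imwrite('pics/%s7.png'%n,im)
  if n=='side': im=im[140:240,180:330];cv2.imwrite('pics/side7c.png',cv2.resize(im,None,fx=5,fy=5,interpolation=cv2.INTER_CUBIC))
"
```

```text
t 8.8 tcp [0.619  0.0927 0.1501] target [0.617 0.09  0.147] travel [2.8 1.9 3.1] yaw 0.0001 F [ 0.6  0.  -0.6] gap 0.999
```

View pics/wrist7.png

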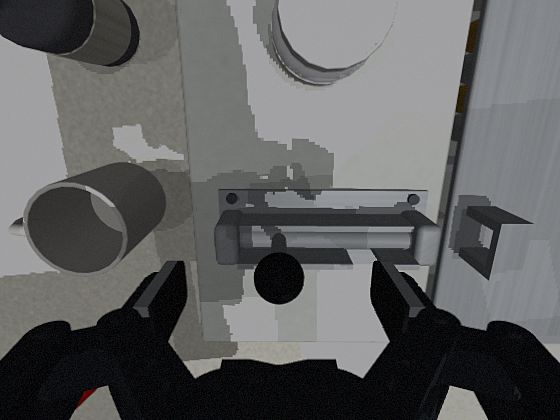

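View pics/side7c.png

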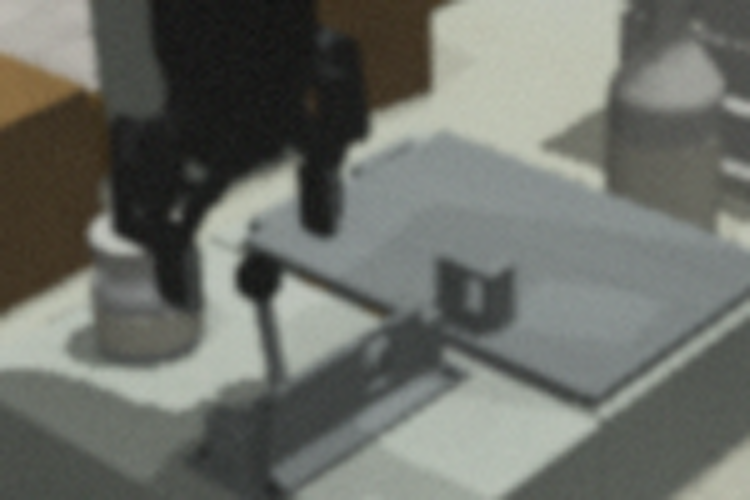

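{"name": "step_arm", "arguments": {
  "plan": [
    {"fingers": -1, "travel": [0.5, 2, 6], "yaw": 0},
    {"fingers": -0.5, "travel": [0.5, 2, 9], "yaw": 0},
    {"fingers": 0, "travel": [0.5, 2, 9], "yaw": 0},
    {"fingers": 0.3, "travel": [0.5, 2, 9], "yaw": 0},
    {"fingers": 0.6, "travel": [0.5, 2, 9], "yaw": 0},
    {"fingers": 1, "travel": [0.5, 2, 9], "yaw": 0},
    {"fingers": 1, "travel": [0.5, 2, 9], "yaw": 0},
    {"fingers": 1, "travel": [0.5, 2, 9], "yaw": 0}
  ],
  "grip_force": 25
}}

```text
t: 9.7
eef_pos: [0.6176, 0.0926, 0.142]
eef_rot: [[-0.026, -1.0, 0.0], [-1.0, 0.026, 0.0], [-0.0, -0.0, -1.0]]
force: [-0.8, 1.4, 4.6]
finger_gap: 0.257
```

```bash
python3 -c "
from h import *
plan(world=[.617,.09,.147])
from workcell import camera
for n in('wrist','side'):
  im=camera(n);cv2.imwrite('pics/%s8.png'%n,im)
  if n=='side': im=im[140:240,180:330];cv2.imwrite('pics/side8c.png',cv2.resize(im,None,fx=5,fy=5,interpolation=cv2.INTER_CUBIC))
"
```

```text
t 9.7 tcp [0.6176 0.0926 0.142 ] target [0.617 0.09  0.147] travel [ 2.6  0.5 -5. ] yaw 0.0004 F [-0.8  1.4  4.6] gap 0.257
```

View pics/wrist8.png

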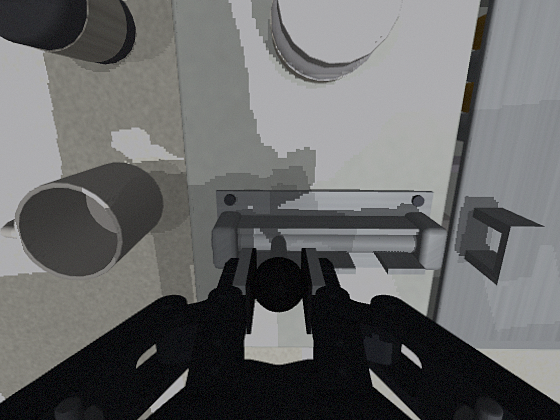

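View pics/side8c.png

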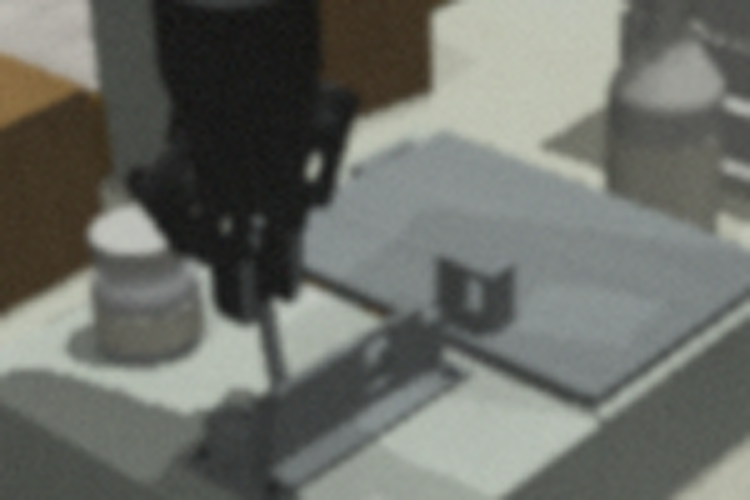

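{"name": "step_arm", "arguments": {
  "plan": [
    {"fingers": 1, "travel": [5, 0, 0], "yaw": 0},
    {"fingers": 1, "travel": [12, 0, 0], "yaw": 0},
    {"fingers": 1, "travel": [20, 0, 0], "yaw": 0},
    {"fingers": 1, "travel": [28, 0, 0], "yaw": 0}
  ]
}}

```text
t: 10.2
eef_pos: [0.6168, 0.0643, 0.142]
eef_rot: [[-0.026, -1.0, 0.0], [-1.0, 0.026, 0.0], [-0.0, -0.0, -1.0]]
force: [-0.8, 4.3, 5.6]
finger_gap: 0.258
```

```bash
python3 -c "
from h import *
plan(world=[.617,.09,.147])
from workcell import camera
for n in('wrist',):
  im=camera(n);cv2.imwrite('pics/%s9.png'%n,im)
"
```

```text
t 10.2 tcp [0.6168 0.0643 0.142 ] target [0.617 0.09  0.147] travel [-25.7   0.4  -5. ] yaw 0.0003 F [-0.8  4.3  5.6] gap 0.258
```

View pics/wrist9.png

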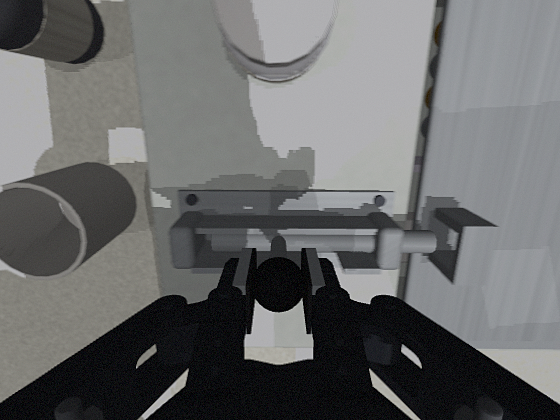

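The bolt is moving with the grip. Its tip is at (435,238), heading into the staple, and the force along the slide is about 4 N. I'll continue to the stop.

{"name": "step_arm", "arguments": {
  "plan": [
    {"fingers": 1, "travel": [8, 0, 0], "yaw": 0},
    {"fingers": 1, "travel": [16, 0, 0], "yaw": 0},
    {"fingers": 1, "travel": [22, 0, 0], "yaw": 0},
    {"fingers": 1, "travel": [26, 0, 0], "yaw": 0},
    {"fingers": 1, "travel": [26, 0, 0], "yaw": 0}
  ]
}}

```text
t: 10.75
eef_pos: [0.616, 0.0377, 0.142]
eef_rot: [[-0.027, -1.0, 0.0], [-1.0, 0.027, -0.0], [0.0, -0.0, -1.0]]
force: [-1.4, -1.1, 4.8]
finger_gap: 0.262
```

{"name": "step_arm", "arguments": {
  "plan": [
    {"fingers": 1, "travel": [2, 0, 0], "yaw": 0},
    {"fingers": 1, "travel": [3, 0, 0], "yaw": 0},
    {"fingers": 1, "travel": [3, 0, 0], "yaw": 0}
  ]
}}

```text
t: 11.05
eef_pos: [0.6159, 0.0353, 0.142]
eef_rot: [[-0.026, -1.0, 0.0], [-1.0, 0.026, 0.0], [-0.0, -0.0, -1.0]]
force: [-0.7, 2.3, 5.8]
finger_gap: 0.261
```

{"name": "step_arm", "arguments": {
  "plan": [
    {"fingers": 1, "travel": [1, 0, 0], "yaw": 0},
    {"fingers": 1, "travel": [2, 0, 0], "yaw": 0},
    {"fingers": 1, "travel": [2, 0, 0], "yaw": 0}
  ]
}}

```text
t: 11.35
eef_pos: [0.6159, 0.0342, 0.142]
eef_rot: [[-0.027, -1.0, 0.0], [-1.0, 0.027, 0.001], [-0.001, -0.0, -1.0]]
force: [-0.3, 10.4, 5.6]
finger_gap: 0.264
```

{"name": "step_arm", "arguments": {
  "plan": [
    {"fingers": 1, "travel": [1, 0, 0], "yaw": 0},
    {"fingers": 1, "travel": [2, 0, 0], "yaw": 0},
    {"fingers": 1, "travel": [2, 0, 0], "yaw": 0}
  ]
}}

```text
t: 11.65
eef_pos: [0.6159, 0.0337, 0.142]
eef_rot: [[-0.027, -1.0, 0.0], [-1.0, 0.027, 0.003], [-0.003, -0.0, -1.0]]
force: [1.0, 23.1, 4.0]
finger_gap: 0.258
```

{"name": "step_arm", "arguments": {
  "plan": [
    {"fingers": 1, "travel": [-2, 0, 0], "yaw": 0},
    {"fingers": 1, "travel": [-2, 6, -1], "yaw": 0},
    {"fingers": 1, "travel": [-2, 13.6, -1.2], "yaw": 0},
    {"fingers": 1, "travel": [-2, 21, -0.7], "yaw": 0},
    {"fingers": 1, "travel": [-2, 28.7, 0.3], "yaw": 0},
    {"fingers": 1, "travel": [-2, 36, 2.2], "yaw": 0},
    {"fingers": 1, "travel": [-2, 43.2, 4.8], "yaw": 0},
    {"fingers": 1, "travel": [-2, 43.2, 4.8], "yaw": 0}
  ]
}}

```text
t: 12.45
eef_pos: [0.5717, 0.0354, 0.1367]
eef_rot: [[-0.026, -1.0, -0.001], [-1.0, 0.026, 0.001], [-0.001, 0.001, -1.0]]
force: [-1.1, 12.8, 0.9]
finger_gap: 0.258
```

```bash
python3 -c "
from h import *
plan(world=[.617,.09,.147])
from workcell import camera
for n in('wrist','side'):
  im=camera(n);cv2.imwrite('pics/%s10.png'%n,im)
  if n=='side': im=im[140:240,180:330];cv2.imwrite('pics/side10c.png',cv2.resize(im,None,fx=5,fy=5,interpolation=cv2.INTER_CUBIC))
"
```

```text
t 12.45 tcp [0.5717 0.0354 0.1367] target [0.617 0.09  0.147] travel [-55.7 -43.8 -10.2] yaw 0.0001 F [-1.1 12.8  0.9] gap 0.258
```

View pics/wrist10.png

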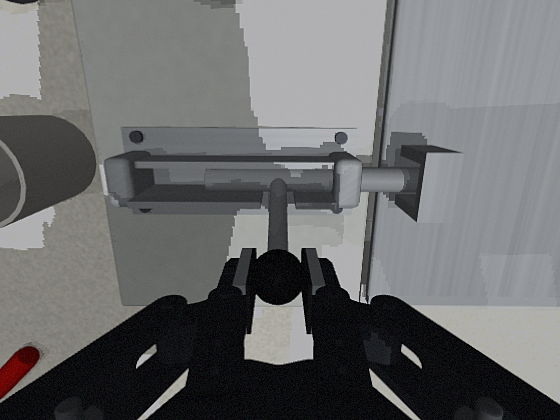

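View pics/side10c.png

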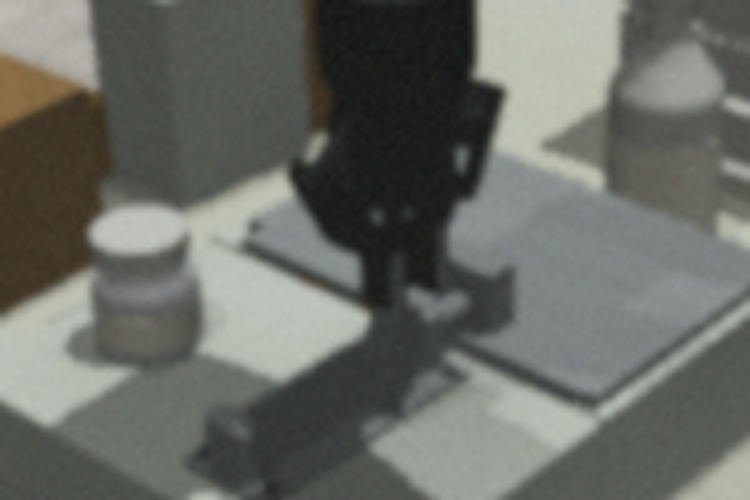

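{"name": "step_arm", "arguments": {
  "plan": [
    {"fingers": 1, "travel": [-1, 6.8, 3.3], "yaw": 0},
    {"fingers": 1, "travel": [-1, 13.3, 7.3], "yaw": 0},
    {"fingers": 1, "travel": [-1, 19.3, 12], "yaw": 0},
    {"fingers": 1, "travel": [-1, 24.9, 17.1], "yaw": 0},
    {"fingers": 1, "travel": [-1, 30, 22.8], "yaw": 0},
    {"fingers": 1, "travel": [-1, 34.4, 28.9], "yaw": 0},
    {"fingers": 1, "travel": [-1, 34.4, 28.9], "yaw": 0}
  ]
}}

```text
t: 13.25
eef_pos: [0.5372, 0.0367, 0.1072]
eef_rot: [[-0.026, -1.0, -0.001], [-1.0, 0.026, 0.0], [-0.0, 0.001, -1.0]]
force: [0.1, 7.0, -1.3]
finger_gap: 0.263
```

{"name": "step_arm", "arguments": {
  "plan": [
    {"fingers": 1, "travel": [0, 3.8, 6.6], "yaw": 0},
    {"fingers": 1, "travel": [0, 6.8, 13.6], "yaw": 0},
    {"fingers": 1, "travel": [0, 9.2, 20.8], "yaw": 0},
    {"fingers": 1, "travel": [0, 10.9, 28.2], "yaw": 0},
    {"fingers": 1, "travel": [0, 10.9, 28.2], "yaw": 0}
  ]
}}

```text
t: 13.75
eef_pos: [0.5264, 0.037, 0.0789]
eef_rot: [[-0.026, -1.0, -0.001], [-1.0, 0.026, 0.0], [-0.0, 0.001, -1.0]]
force: [0.1, 8.4, -0.8]
finger_gap: 0.255
```

```bash
python3 -c "
from h import *
plan(world=[.617,.09,.147])
from workcell import camera
for n in('wrist','side'):
  im=camera(n);cv2.imwrite('pics/%s11.png'%n,im)
  if n=='side': im=im[140:240,180:330];cv2.imwrite('pics/side11c.png',cv2.resize(im,None,fx=5,fy=5,interpolation=cv2.INTER_CUBIC))
"
```

```text
t 13.75 tcp [0.5264 0.037  0.0789] target [0.617 0.09  0.147] travel [-55.4 -89.  -68.2] yaw 0.0002 F [ 0.1  8.4 -0.8] gap 0.255
```

View pics/wrist11.png

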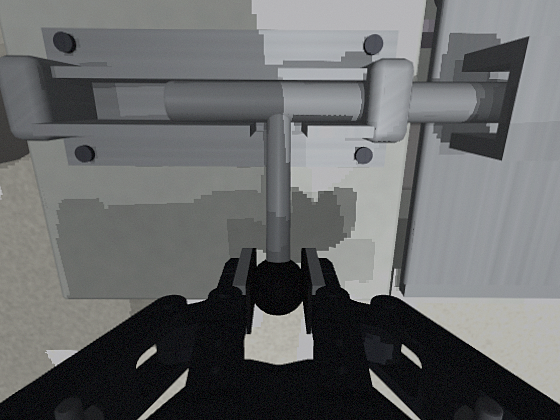

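View pics/side11c.png

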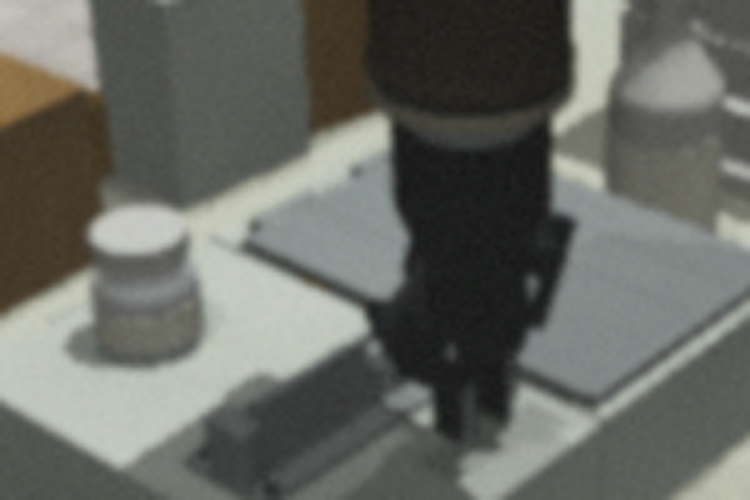

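{"name": "step_arm", "arguments": {
  "plan": [
    {"fingers": 1, "travel": [0, 0.7, 5], "yaw": 0},
    {"fingers": 1, "travel": [0, 1.1, 10], "yaw": 0},
    {"fingers": 1, "travel": [0, 1.1, 12], "yaw": 0},
    {"fingers": 1, "travel": [0, 1.1, 12], "yaw": 0}
  ]
}}

```text
t: 14.25
eef_pos: [0.5253, 0.0371, 0.0672]
eef_rot: [[-0.026, -1.0, -0.002], [-1.0, 0.026, 0.0], [-0.0, 0.002, -1.0]]
force: [-0.5, 8.8, 0.2]
finger_gap: 0.259
```

{"name": "step_arm", "arguments": {
  "plan": [
    {"fingers": 1, "travel": [0, 0, 1], "yaw": 0},
    {"fingers": 1, "travel": [0, 0, 2], "yaw": 0},
    {"fingers": 1, "travel": [0, 0, 2], "yaw": 0}
  ]
}}

```text
t: 14.55
eef_pos: [0.5254, 0.0371, 0.0655]
eef_rot: [[-0.026, -1.0, -0.001], [-1.0, 0.026, 0.0], [-0.0, 0.001, -1.0]]
force: [-1.0, 8.5, -0.3]
finger_gap: 0.258
```

{"name": "step_arm", "arguments": {
  "plan": [
    {"fingers": 1, "travel": [0, 0, 1], "yaw": 0},
    {"fingers": 1, "travel": [0, 0, 1.5], "yaw": 0},
    {"fingers": 1, "travel": [0, 0, 1.5], "yaw": 0}
  ]
}}

```text
t: 14.85
eef_pos: [0.5254, 0.037, 0.064]
eef_rot: [[-0.026, -1.0, -0.001], [-1.0, 0.026, 0.0], [-0.0, 0.001, -1.0]]
force: [-1.3, 8.4, 0.7]
finger_gap: 0.259
```

```bash
python3 -c "
from h import *
plan(world=[.617,.09,.147])
from workcell import camera
for n in('wrist','side'):
  im=camera(n);cv2.imwrite('pics/%s12.png'%n,im)
  if n=='side': im=im[140:240,180:330];cv2.imwrite('pics/side12c.png',cv2.resize(im,None,fx=5,fy=5,interpolation=cv2.INTER_CUBIC))
"
```

```text
t 14.85 tcp [0.5254 0.037  0.064 ] target [0.617 0.09  0.147] travel [-55.4 -90.  -83. ] yaw 0.0001 F [-1.3  8.4  0.7] gap 0.259
```

View pics/side12c.png

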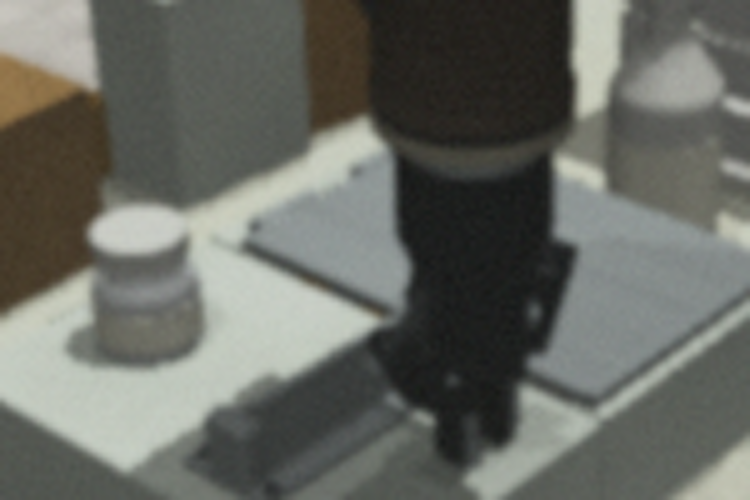

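{"name": "step_arm", "arguments": {
  "plan": [
    {"fingers": 1, "travel": [0, 0, 1], "yaw": 0},
    {"fingers": 1, "travel": [0, 0, 1.5], "yaw": 0},
    {"fingers": 1, "travel": [0, 0, 1.5], "yaw": 0}
  ]
}}

```text
t: 15.25
eef_pos: [0.5255, 0.037, 0.0631]
eef_rot: [[-0.026, -1.0, -0.001], [-1.0, 0.026, 0.0], [-0.0, 0.001, -1.0]]
force: [-4.3, 8.5, 13.3]
finger_gap: 0.262
```

{"name": "step_arm", "arguments": {
  "plan": [
    {"fingers": 1, "travel": [0, 0, 1], "yaw": 0},
    {"fingers": 1, "travel": [0, 0, 1], "yaw": 0}
  ]
}}

```text
t: 15.45
eef_pos: [0.5255, 0.0371, 0.063]
eef_rot: [[-0.026, -1.0, -0.001], [-1.0, 0.026, 0.0], [-0.0, 0.001, -1.0]]
force: [-10.4, 8.4, 34.6]
finger_gap: 0.262
```

{"name": "step_arm", "arguments": {
  "plan": [
    {"fingers": 1, "travel": [0, 0, -1.5], "yaw": 0},
    {"fingers": 0, "travel": [0, 0, -1.5], "yaw": 0},
    {"fingers": -0.5, "travel": [0, 0, -1.5], "yaw": 0},
    {"fingers": -0.5, "travel": [0, 0, -1.5], "yaw": 0},
    {"fingers": -0.5, "travel": [0, 0, -20], "yaw": 0},
    {"fingers": -0.5, "travel": [0, 0, -60], "yaw": 0},
    {"fingers": -0.5, "travel": [0, 0, -110], "yaw": 0},
    {"fingers": -0.5, "travel": [0, 0, -140], "yaw": 0}
  ]
}}

```text
t: 16.25
eef_pos: [0.527, 0.0366, 0.2048]
eef_rot: [[-0.026, -1.0, 0.002], [-1.0, 0.026, -0.0], [0.0, -0.002, -1.0]]
force: [0.6, -0.3, 0.2]
finger_gap: 0.752
```

```bash
python3 -c "
from h import *
plan(world=[.617,.09,.147])
from workcell import camera
P_=camera_params('wrist')
for n in('wrist','side','scene'):
  im=camera(n);cv2.imwrite('pics/%s13.png'%n,im)
  if n=='side': im=im[140:260,190:350];cv2.imwrite('pics/side13c.png',cv2.resize(im,None,fx=4.5,fy=4.5,interpolation=cv2.INTER_CUBIC))
np.save('pw13.npy',P_['pose'])
q=Q
for h in (1.2,1.3,1.4,1.5,1.57):
  print(h,proj('wrist',b2w(q,ball(70,h)),P_).round(1),((proj('side',b2w(q,ball(70,h)))-[190,140]+.5)*4.5-.5).round(1))
"
```

```text
t 16.25 tcp [0.527  0.0366 0.2048] target [0.617 0.09  0.147] travel [-55.8 -88.5  58. ] yaw 0.0002 F [ 0.6 -0.3  0.2] gap 0.752
1.2 [[277.5 201.3]] [[372.5 330.3]]
1.3 [[277.5 201.6]] [[376.  342.6]]
1.4 [[277.5 201. ]] [[378.4 354.7]]
1.5 [[277.6 199.5]] [[379.9 366.4]]
1.57 [[277.6 198. ]] [[380.2 374.3]]
```

View pics/wrist13.png

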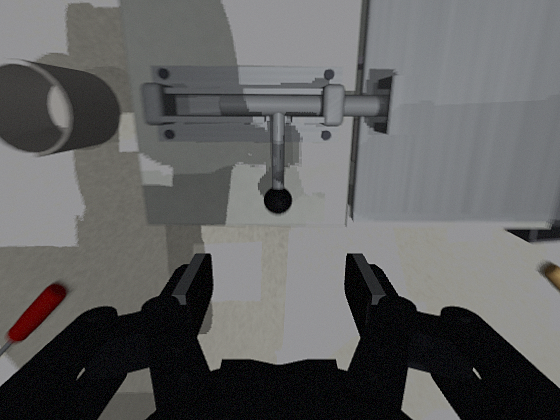

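View pics/side13c.png

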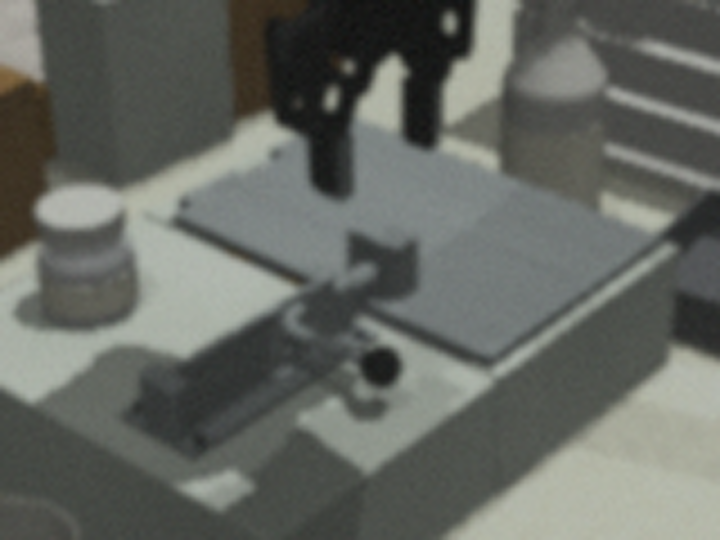

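View pics/scene13.png

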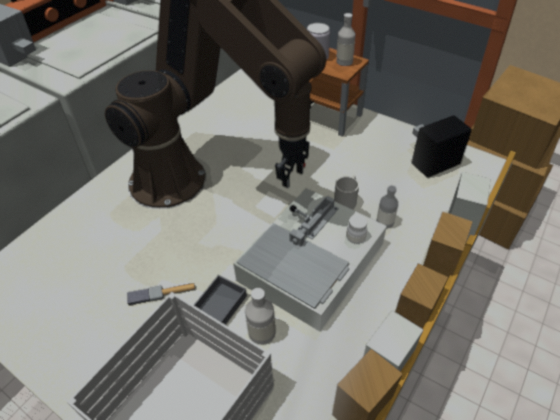

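The lid is shut, the bolt is through the staple and the handle is down: the ball at (381,367) in the side crop gives about 1.5 rad. The last stop I felt could have been the fingertips touching the deck rather than the handle bottoming out. I'll press on the ball from above with closed fingers to make sure.

{"name": "step_arm", "arguments": {
  "plan": [
    {"fingers": 1, "travel": [0, 0, 0], "yaw": 0},
    {"fingers": 1, "travel": [0, 0, 10], "yaw": 0},
    {"fingers": 1, "travel": [0, 0, 35], "yaw": 0},
    {"fingers": 1, "travel": [0, 0, 60], "yaw": 0},
    {"fingers": 1, "travel": [0, 0, 80], "yaw": 0},
    {"fingers": 1, "travel": [0, 0, 86], "yaw": 0},
    {"fingers": 1, "travel": [0, 0, 86], "yaw": 0}
  ]
}}

```text
t: 17.1
eef_pos: [0.525, 0.0368, 0.1142]
eef_rot: [[-0.026, -1.0, -0.003], [-1.0, 0.026, -0.0], [0.0, 0.003, -1.0]]
force: [-0.6, -0.7, -0.3]
finger_gap: 0.002
```

{"name": "step_arm", "arguments": {
  "plan": [
    {"fingers": 1, "travel": [0, 0, 3], "yaw": 0},
    {"fingers": 1, "travel": [0, 0, 6], "yaw": 0},
    {"fingers": 1, "travel": [0, 0, 9], "yaw": 0},
    {"fingers": 1, "travel": [0, 0, 9], "yaw": 0}
  ]
}}

```text
t: 17.5
eef_pos: [0.5263, 0.0368, 0.1069]
eef_rot: [[-0.026, -1.0, 0.0], [-1.0, 0.026, 0.0], [-0.0, -0.0, -1.0]]
force: [-0.0, -0.1, 0.1]
finger_gap: 0.002
```

{"name": "step_arm", "arguments": {
  "plan": [
    {"fingers": 1, "travel": [0, 0, 2], "yaw": 0},
    {"fingers": 1, "travel": [0, 0, 4], "yaw": 0},
    {"fingers": 1, "travel": [0, 0, 4], "yaw": 0}
  ]
}}

```text
t: 17.8
eef_pos: [0.5262, 0.0368, 0.1027]
eef_rot: [[-0.026, -1.0, -0.0], [-1.0, 0.026, 0.0], [-0.0, 0.0, -1.0]]
force: [-0.1, 0.6, 0.3]
finger_gap: 0.001
```

{"name": "step_arm", "arguments": {
  "plan": [
    {"fingers": 1, "travel": [0, 0, 1.5], "yaw": 0},
    {"fingers": 1, "travel": [0, 0, 3], "yaw": 0},
    {"fingers": 1, "travel": [0, 0, 3], "yaw": 0}
  ]
}}

```text
t: 18.1
eef_pos: [0.5262, 0.0368, 0.0997]
eef_rot: [[-0.026, -1.0, -0.0], [-1.0, 0.026, 0.0], [-0.0, 0.0, -1.0]]
force: [-0.4, 0.2, 0.2]
finger_gap: 0.002
```

{"name": "step_arm", "arguments": {
  "plan": [
    {"fingers": 1, "travel": [0, 0, 1.5], "yaw": 0},
    {"fingers": 1, "travel": [0, 0, 2], "yaw": 0},
    {"fingers": 1, "travel": [0, 0, 2], "yaw": 0}
  ]
}}

```text
t: 18.4
eef_pos: [0.5262, 0.0368, 0.0978]
eef_rot: [[-0.026, -1.0, -0.0], [-1.0, 0.026, 0.0], [-0.0, 0.0, -1.0]]
force: [-0.4, 0.1, 1.2]
finger_gap: 0.001
```

{"name": "step_arm", "arguments": {
  "plan": [
    {"fingers": 1, "travel": [0, 0, 1], "yaw": 0},
    {"fingers": 1, "travel": [0, 0, 2], "yaw": 0},
    {"fingers": 1, "travel": [0, 0, 2], "yaw": 0}
  ]
}}

```text
t: 18.7
eef_pos: [0.5264, 0.0368, 0.0962]
eef_rot: [[-0.026, -1.0, 0.0], [-1.0, 0.026, 0.0], [-0.0, -0.0, -1.0]]
force: [-2.9, 1.5, 10.3]
finger_gap: -0.0
```

{"name": "step_arm", "arguments": {
  "plan": [
    {"fingers": 1, "travel": [0, 0, 1], "yaw": 0},
    {"fingers": 1, "travel": [0, 0, 1], "yaw": 0}
  ]
}}

```text
t: 18.9
eef_pos: [0.5264, 0.0368, 0.0957]
eef_rot: [[-0.026, -1.0, 0.001], [-1.0, 0.026, 0.0], [-0.0, -0.001, -1.0]]
force: [-6.0, 0.2, 20.6]
finger_gap: 0.002
```

The hard stop came at TCP z 0.096, against a predicted 0.097 with the handle fully down. I'll retreat and do a final check.

{"name": "step_arm", "arguments": {
  "plan": [
    {"fingers": 1, "travel": [0, 0, -10], "yaw": 0},
    {"fingers": 1, "travel": [0, 0, -50], "yaw": 0},
    {"fingers": 1, "travel": [0, 0, -100], "yaw": 0},
    {"fingers": 1, "travel": [0, 0, -150], "yaw": 0},
    {"fingers": 1, "travel": [0, 0, -160], "yaw": 0},
    {"fingers": 1, "travel": [0, 0, -160], "yaw": 0},
    {"fingers": 1, "travel": [0, 0, -160], "yaw": 0}
  ]
}}

```text
t: 19.6
eef_pos: [0.5257, 0.0368, 0.2539]
eef_rot: [[-0.026, -1.0, -0.001], [-1.0, 0.026, -0.0], [0.0, 0.001, -1.0]]
force: [-0.5, -0.3, -0.4]
finger_gap: 0.002
```

```bash
python3 -c "
from h import *
plan(world=[.617,.09,.147])
from workcell import camera
a=camera('wrist');cv2.imwrite('pics/wrist14.png',a)
im=camera('side');cv2.imwrite('pics/side14.png',im);im=im[140:260,190:350];cv2.imwrite('pics/side14c.png',cv2.resize(im,None,fx=4.5,fy=4.5,interpolation=cv2.INTER_CUBIC))
"
```

```text
t 19.6 tcp [0.5257 0.0368 0.2539] target [0.617 0.09  0.147] travel [-55.6 -90.  106.9] yaw 0.0003 F [-0.5 -0.3 -0.4] gap 0.002
```

View pics/wrist14.png

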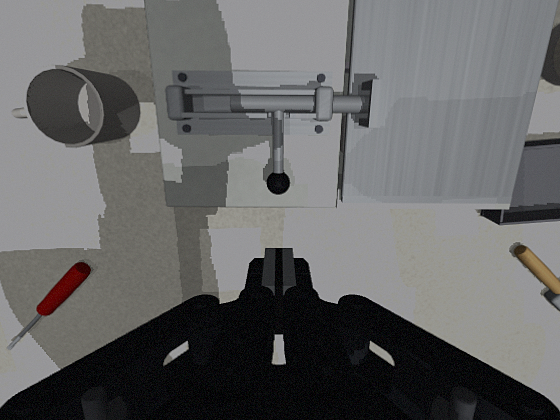

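View pics/side14c.png

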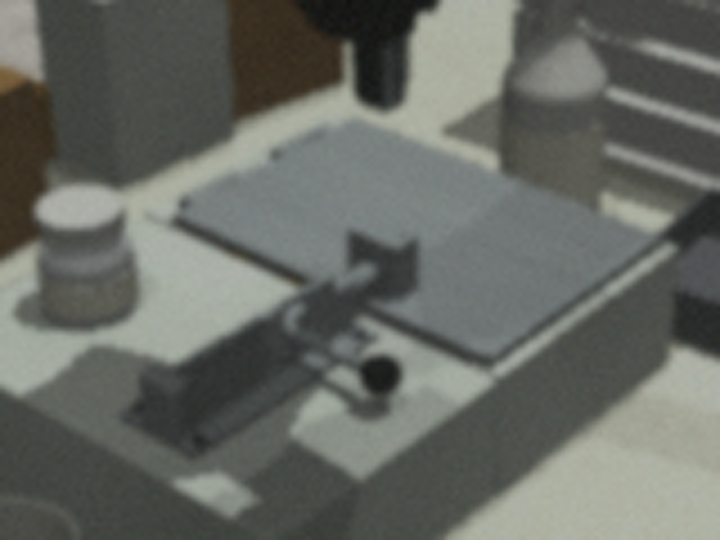

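The ball is now at (381,375) in the side crop, against a predicted (380,374) at 1.57 rad. The bolt is in the staple at (365,103) in the wrist view, the lid is shut and the gripper is clear.

```bash
python3 -c "
from workcell import ctrl
print(ctrl.job_done())"
```

```text
the job is handed in; nothing more can be done
None
```

The box is shut and locked, and I handed the job in at about 19.7 s of the 58 s allowed; the hand-in gives no verdict.

- **Lid:** I pressed it down slowly with the closed fingertips until it hit a firm stop at about 30 N. The pictures show it shut.
- **Bolt:** I gripped the ball and slid the bolt about 58 mm to its hard stop, and the wrist view shows it through the staple. By my measurement it started at about 12 mm, so that is the full 70 mm.
- **Handle:** I turned it down into the notch in the same grip and let go. It then measured about 1.5 rad, because my fingertips had probably touched the deck first. I pressed the ball from above to a hard stop, and the last side picture puts the ball within 1 px (in an enlarged crop) of where 1.57 rad predicts.
- **Other items:** everything I could see in the pictures stood where it started, and the gripper was clear at the end. I checked this by eye only.
- **Disagreement:** the closed fingertips sat about 25 mm behind the reported tool point in all three cameras, not 8 mm ahead as the interface text says. I used the measured value after noticing it during the lid closing.

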